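Lay the washed tube rack on its side to drain

ROBOT

A 6-joint arm with a two-finger parallel gripper is mounted at the origin on the work surface. World frame = base frame: x ahead of the robot, y to its left, z up, the work surface at z = 0. Lengths are in m, angles in rad, forces in N, time in s.
With the tool pointing down it reaches from about 0.25 to 0.775 m from the base axis. Payload 4 kg.
Tool frame: the origin (TCP) lies at the very end of the fingers, on their centre line; the grasp point (between the pads) lies 19 mm behind it (r.tcp_to_grasp is the distance from the TCP to the grasp point, in m); z points along the fingers, y is the direction in which the jaws open and shut (so a half turn about z gives the same grasp; the last joint's range is limited). The gripper opens to 85 mm and grips with 20 to 120 N. Pads are 22 mm wide; open, the fingers measure 114 mm over their backs; the gripper's body (76 mm by 85 mm) begins 54 mm behind the grasp point. The pads swing forward as they close: fully open they stand 13 mm farther back than shut.
Start: joints at [-1.39, 0.087, 1.371, -0, 1.684, -0.103], TCP at [0.154, -0.528, 0.231] pointing down, gripper open.
Joint ranges: [-3.1, 3.1], [-0.76, 2.03], [0.27, 2.55], [-1.08, 4.22], [0.17, 2.65], [-2.57, 2.57]. Speed limits (rad/s): [2.79, 2.79, 3.14, 3.14, 3.14, 3.14].

INTERFACE

Orientations are given as a unit quaternion [x, y, z, w].
In Python, from cell import r gives the robot as it stands.
- The arm moves only by the tool step_arm, never from a script. Its argument "steps" is a list of rows, each a list of 2 entries, a list of its own where there are three numbers: the shift along the tool's x, y, z in mm, then the turn about the tool's z in degrees. In form: [[[dx, dy, dz], twist], ...]. A call has 1 to 20 rows; each row is the pose to reach, as a shift and turn from the pose commanded when the call began, along the tool's axes at that moment; what a row does not reach only later rows make up. A row lasts 1/12 s, in which the tool goes at most 41.7 mm and 7.16 degrees, less where a joint would pass 70% of its speed; a pose out of reach is approached as far as the arm can. A call with a gripper value outside its range is refused whole. "jaw" is the gripper command: -1 is fully open, 1 is shut, values between are in proportion, set as the call begins (left out, the last holds). The fingers move at their own pace and stop on an object; the grip force is fixed at half the most. Time passes only in rows, so rows that repeat a pose let the fingers close. It gives the time, the measured TCP pose, the force and the opening at its end, in the units of the state.
- r.observe(): the state, without advancing time (a new reading comes with each control period).
- r.get_image(name): name is "side" or "top"; returns the picture (400x640x3 uint8, red, green, blue); there is no depth.
- r.camera_params(name): a dict with "fov_y" (degrees; the focal length in pixels is half the picture's height over the tangent of half this angle, whatever the lens; pixels are square), "cx", "cy" (the principal point, pixels), "R" (3x3) and "t" (3): a world point X has camera coordinates R X + t. Camera axes: x right, y down, z forward; pixel columns grow to the right and rows downward; lengths in m; the calibration is good to about 2 mm. A picture is of the moment at which its call begins. camera_params takes no time and is no camera call.
- r.job_done(): hands the job in, once; it reports no verdict.
The state is a dict: "time": time; "joint_positions": joint angles; "dq": joint speeds; "effort": joint torques, N m; "tool_pos": TCP position; "eef_rot": TCP orientation; "ft_force": force on the tool from outside, world axes, zero at the start; "ft_torque": the same for the moment, N m; "width": finger opening in m.
Only numpy, scipy, OpenCV 4.12 (cv2) and the standard library are available. Lean on these libraries where they do the work, as an engineer would, in place of code of your own. Each camera call takes 0.05 s, during which the arm holds its last target.

TASK

Tip the tall empty tube rack over the rubber stop strip beside its foot, so that it ends lying flat on its side on the steel draining board, square to the stop and with its foot end still at the stop. Push it over and let it down gently with the fingers in the open window below its carrying bar: it must not drop or slam, and must not be pinched, lifted or carried. Leave the glassware and the other things alone.

Things in the scene. Friction and masses are not known exactly. Their poses are not given: they have to be found in the camera images.
- rack: tall loose tube rack, 0.3 to 0.6 kg, 70 mm wide (y), 240 tall (z). Lower 112 mm: a box 64 mm deep (x), base, grey side plates and two perforated white plates (upper top at 106). Above: two grey posts 20 mm deep (x), 5 thick, 60 apart inside, mid-depth, joined by a bar. Mass centre 50 mm up (steel base). Origin: centre of its underside; -x looks to the robot. Starts upright, its -y side 3 to 6 mm from the stop, nearly parallel
- window (a point): centre of the rack's open window, 165 mm up from its underside, mid-depth and mid-width; axes as the rack's. Window: 60 mm wide (y) between the posts, 115 tall (106 to 221 mm up), open right through along x. Pushed towards -y here the rack bears on the stop and tips about the stop's top edge; past about 45 degrees of lean it falls on by itself unless the +y post is held back
- bar (a point): middle of the rack's steel carrying bar, 12 mm thick, along the rack's y, 227 mm up from its underside, above the window; not to be gripped
- board: steel draining board fixed to the bench, 200 mm (x) x 260 mm (y), flat top 15 mm above the bench. The rack stands on the bench just outside its +y edge and is tipped towards the board's -y. Lying as wanted, the rack's z axis points along the board's -y and its foot overhangs the stop by about 15 mm. Origin: centre of its underside
- stop (a point): middle of the top edge of the stop, at y = +130 mm, z = 15 mm on the board: the outer edge of a fixed black rubber strip 10 mm wide, 200 mm long along the board's x, flush with the board's top; axes as the board's
- bottle_near: brown stoppered glass bottle, 64 mm wide, 150 mm tall, standing on the bench beyond the rack; leave alone. Origin: centre of its underside.
- bottle_back1: clear stoppered glass bottle, 64 mm wide, 150 mm tall, behind the board; leave alone. Origin: centre of its underside.
- bottle_back2: brown stoppered glass bottle, 74 mm wide, 170 mm tall, behind the board; leave alone. Origin: centre of its underside.
- beaker: small glass beaker, 48 mm wide, 55 mm tall, standing on the far half of the draining board; leave alone. Origin: centre of its underside.
- wash_bottle: white wash bottle with a red cap and bent spout, 60 mm wide, 180 mm tall, past the board's -y end; leave alone. Origin: centre of its underside.
- flask: clear conical flask, 72 mm wide, 105 mm tall, behind the rack; leave alone. Origin: centre of its underside.
- tip_box: white box with clear lid, 82 x 112 x 58 mm, on the bench to the right; leave alone. Origin: centre of its underside.

How it is judged:
At the end, for the whole second after the job is handed in: The rack lies at rest flat (within about 5 degrees) on its side on the board, square to the stop within 11 degrees, the middle of its foot 25 mm inside to 45 mm outside the stop edge, its mid-depth at most 85 mm to the robot's side or 35 mm to the far side of the board's middle (angle between rack's own z axis and vertical between 1.49 and 1.65 rad and y of rack in the frame of board between 0.105 and 0.175 m and y of window in the frame of board below 0.03 m and x of rack in the frame of board between -0.085 and 0.035 m and angle between the z axis of rack and the y axis of board, either way round below 0.2 rad and angle between the y axis of rack and the z axis of board, either way round below 0.1 rad and height (world z) of rack between 0.04 and 0.06 m and linear speed of rack below 0.02 m/s and angular speed of rack below 0.1 rad/s); the robot touches nothing.
It fails at once if the rack falls or slams down instead of being let down gently (turns faster than 3 rad/s) (angular speed of rack above 3 rad/s).
It fails at once if the rack is lifted or carried (middle of its underside more than 80 mm above the bench) (height (world z) of rack above 0.08 m).
It fails at once if the rack is pinched or shoved hard (fingers press on it with more than 20 N) (contact force between the fingers and rack above 20 N).
It fails at once if another thing is knocked over or moved more than 30 mm (distance of any of bottle_near, bottle_back1, bottle_back2, beaker, wash_bottle, flask, tip_box from where it was at the start of the episode above 0.03 m or angle between any of bottle_near, bottle_back1, bottle_back2, beaker, wash_bottle, flask, tip_box's own z axis and vertical above 0.4 rad).
It also fails if it takes over 38 s, if anything falls off the work surface, if the arm or the gripper's body presses on something with over 40 N, if the wrist force passes 120 N, or if a joint passes its speed limit or range.

## Working session

There is one attempt and no reset: what is moved stays moved. The work goes in short steps, Python scripts to look and compute and a tool call to move; the robot and the scene stay as the last step left them, time stands still between calls to the robot, and variables do not carry over. Pictures are saved under pics/ and viewed, and the job is handed in when it is done.

Besides the shell and the picture viewer there is one more tool, called in YAML: its name, and indented under it one key for each argument. step_arm: Moves the arm, as the interface text tells. Its arguments: {"type":"object","properties":{"steps":{"type":"array","items":{"type":"array"}},"jaw":{"type":"number"}},"required":["steps"]}

```bash
mkdir -p pics; ls
python3 - <<'E'
from cell import r
import cv2, numpy as np
np.set_printoptions(precision=4,suppress=True)
for n in ["side","top"]:
    im=r.get_image(n); cv2.imwrite(f"pics/{n}0.png",im[:,:,::-1])
    p=r.camera_params(n); print(n,p, -np.array(p["R"]).T@np.array(p["t"]))
print(r.observe())
E
```

```text
pics
side {'fov_y': 46.108735621975256, 'cx': 317.2929370732287, 'cy': 196.1801385182896, 'R': array([[-0.9512, -0.3085,  0.0081],
       [-0.2475,  0.7469, -0.6171],
       [ 0.1843, -0.589 , -0.7868]]), 't': array([0.5225, 0.2726, 1.254 ])} [0.3333 0.6962 1.1507]
top {'fov_y': 50.94163846514721, 'cx': 319.0606333754163, 'cy': 204.5363403951919, 'R': array([[-0.0083, -0.9999,  0.0088],
       [-0.9863,  0.0067, -0.1647],
       [ 0.1646, -0.0101, -0.9863]]), 't': array([-0.0539,  0.5793,  1.1957])} [ 0.374  -0.0457  1.2752]
{'time': 0.1, 'joint_positions': array([-1.3901,  0.0879,  1.3721, -0.    ,  1.6836, -0.1031]), 'dq': array([ 0.001 , -0.0005, -0.0038,  0.0005,  0.0004,  0.0006]), 'effort': array([  0.001 , -35.3012, -31.422 ,  -0.0003,   0.0079,  -0.    ]), 'tool_pos': array([ 0.1539, -0.5276,  0.2302]), 'eef_rot': array([ 0.9899,  0.1414, -0.0001, -0.001 ]), 'ft_force': array([-0.0575, -0.6863,  0.5946]), 'ft_torque': array([ 0.0149, -0.0428, -0.0169]), 'width': 0.08554902839301205}
```

View pics/side0.png

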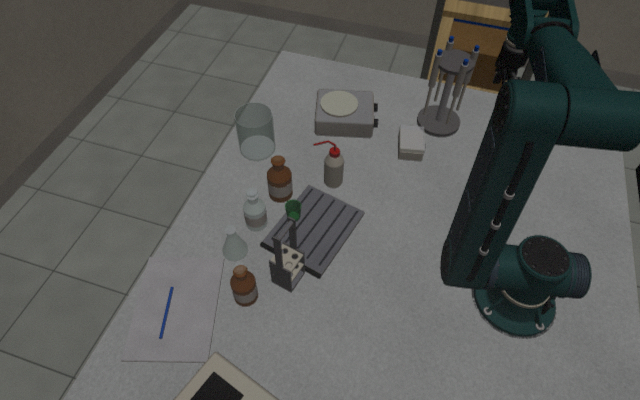

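View pics/top0.png

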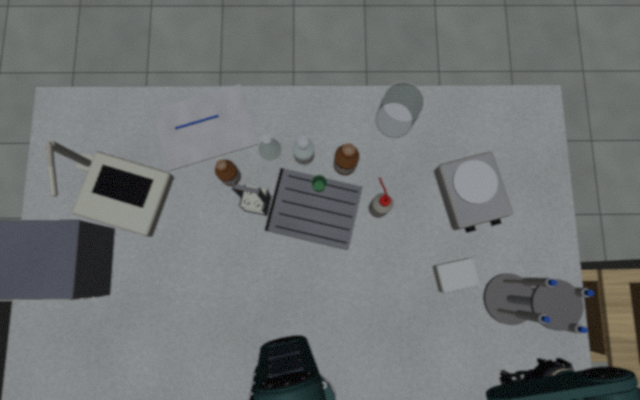

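The scene: in the top view the rack is near (252,202) and the board is near (314,208), yawed a few degrees. In the side view the rack is near (287,265). I'll zoom in on both.

Run:
```python
import cv2
a=cv2.imread("pics/top0.png")[140:260,200:400]; cv2.imwrite("pics/top0z.png",cv2.resize(a,None,fx=4,fy=4,interpolation=cv2.INTER_CUBIC))
a=cv2.imread("pics/side0.png")[180:310,215:375]; cv2.imwrite("pics/side0z.png",cv2.resize(a,None,fx=4.5,fy=4.5,interpolation=cv2.INTER_CUBIC))
```

```text
(no output)
```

View pics/top0z.png

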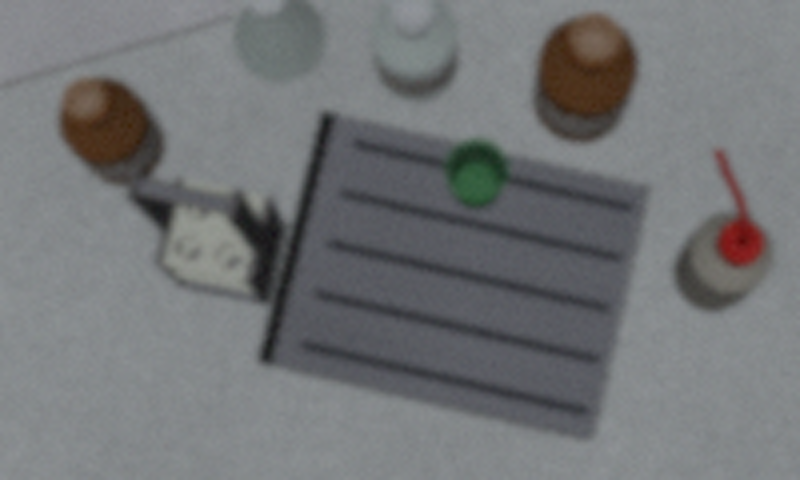

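View pics/side0z.png

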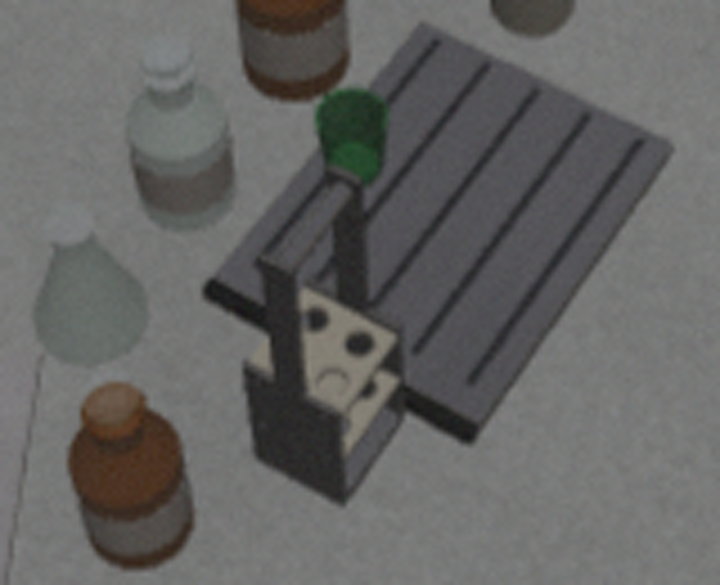

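```bash
cat > h.py <<'E'
import numpy as np, cv2
from cell import r
np.set_printoptions(precision=4,suppress=True)
def cam(n):
    p=r.camera_params(n); f=200/np.tan(np.radians(p["fov_y"]/2)); return p,f
def ray(n,uv):
    p,f=cam(n); R=np.array(p["R"]); t=np.array(p["t"])
    d=R.T@np.array([(uv[0]-p["cx"])/f,(uv[1]-p["cy"])/f,1]); return -R.T@t,d
def onz(n,uv,z):
    o,d=ray(n,uv); return o+d*(z-o[2])/d[2]
def tri(uvt,uvs):
    A=np.zeros((3,3));b=np.zeros(3);L=[ray("top",uvt),ray("side",uvs)]
    for o,d in L:
        d=d/np.linalg.norm(d);P=np.eye(3)-np.outer(d,d);A+=P;b+=P@o
    X=np.linalg.solve(A,b); return X
def proj(n,X):
    p,f=cam(n);c=np.array(p["R"])@X+np.array(p["t"]);return np.array([p["cx"]+f*c[0]/c[2],p["cy"]+f*c[1]/c[2]])
def tz(u,v): return (200+(u+.5)/4-.5,140+(v+.5)/4-.5)
def sz(u,v): return (215+(u+.5)/4.5-.5,180+(v+.5)/4.5-.5)
E
python3 - <<'E'
from h import *
print("board top")
C=[onz("top",tz(*c),.015) for c in [(325,112),(650,187),(592,440),(263,362)]]
for c in C:print(c)
print("center",np.mean(C,0))
C2=[onz("side",sz(*c),.015) for c in [(205,282),(422,22),(673,147),(472,432)]]
print("side");[print(c) for c in C2]
print("bar tri L,R", tri(tz(140,187),sz(280,265)), tri(tz(235,203),sz(345,176)))
print("bar top z=.233", onz("top",tz(140,185),.233),onz("top",tz(238,203),.233))
print("side bar z=.233", onz("side",sz(280,265),.233),onz("side",sz(345,176),.233))
print("plate", [onz("top",tz(*c),.106) for c in [(163,262),(180,282),(250,297)]])
print("rack foot side", [onz("side",sz(*c),z) for c,z in [((345,505),0),((257,460),0),((345,417),.112),((246,367),.112)]])
print("beaker etc", onz("top",tz(476,180),.02),"wash top",onz("top",tz(742,240),.18),"brown near", onz("top",tz(88,98),.15), "flask",onz("top",tz(270,5),.1), "clear",onz("top",tz(413,12),.15))
E
```

```text
board top
[0.7007 0.0583 0.015 ]
[ 0.64   -0.1912  0.015 ]
[ 0.4471 -0.1429  0.015 ]
[0.5074 0.1036 0.015 ]
center [ 0.5738 -0.043   0.015 ]
side
[0.7023 0.056  0.015 ]
[ 0.6402 -0.1894  0.015 ]
[ 0.4472 -0.1398  0.015 ]
[0.5092 0.1046 0.015 ]
bar tri L,R [0.5975 0.1572 0.2328] [0.5849 0.0963 0.2366]
bar top z=.233 [0.5973 0.157  0.233 ] [0.5853 0.0949 0.233 ]
side bar z=.233 [0.5988 0.1572 0.233 ] [0.5862 0.094  0.233 ]
plate [array([0.569 , 0.1641, 0.106 ]), array([0.5547, 0.1519, 0.106 ]), array([0.5437, 0.1026, 0.106 ])]
rack foot side [array([0.5685, 0.1669, 0.    ]), array([0.6292, 0.1555, 0.    ]), array([0.5638, 0.1682, 0.112 ]), array([0.6275, 0.1558, 0.112 ])]
beaker etc [ 0.6452 -0.0577  0.02  ] wash top [ 0.5689 -0.2323  0.18  ] brown near [0.6766 0.2104 0.15  ] flask [0.7589 0.0918 0.1   ] clear [ 0.737  -0.0136  0.15  ]
```

step_arm:
  steps:
    - [[0,0,-42],0]
    - [[0,0,-84],0]
    - [[0,0,-126],0]
    - [[0,0,-168],0]
    - [[20,-20,-200],5]
    - [[45,-50,-220],10]
    - [[70,-80,-220],15]
    - [[98,-112,-220],20]
    - [[126,-143,-220],25]
    - [[154,-175,-220],28]
    - [[182,-207,-220],28]
    - [[210,-240,-220],28]
    - [[238,-271,-220],28]
    - [[266,-303,-220],28]
    - [[294,-335,-220],28]
    - [[322,-367,-220],28]
    - [[350,-400,-220],28]
    - [[384,-438,-220],28]
    - [[384,-438,-220],28]
  jaw: 1

```text
time: 1.68
tool_pos: [0.4008, 0.0039, 0.4505]
eef_rot: [0.995, -0.1, -0.001, -0.001]
ft_force: [-0.0, -1.5, -0.2]
width: 0.0
```

step_arm:
  steps:
    - [[40,0,0],0]
    - [[80,0,0],0]
    - [[120,0,0],0]
    - [[160,0,0],0]
    - [[200,0,0],0]
    - [[240,0,0],0]
    - [[280,0,0],0]
    - [[320,0,0],0]
    - [[360,0,0],0]
    - [[400,0,0],0]
    - [[440,0,0],0]
    - [[480,0,0],0]
    - [[480,0,0],0]

```text
time: 2.77
tool_pos: [0.7523, -0.0815, 0.3892]
eef_rot: [0.995, -0.102, 0.016, 0.0]
ft_force: [-0.7, 0.1, -0.9]
width: -0.0
```

Run:
```python
from h import *
o=r.observe();print(o["joint_positions"],o["tool_pos"],o["eef_rot"],o["time"])
```

```text
[-0.1837  0.6732  0.2738  0.0024  2.1634  1.5933] [ 0.7523 -0.0815  0.3892] [ 0.9946 -0.1022  0.0156  0.0003] 2.7667
```

step_arm:
  steps:
    - [[40,0,0],0]
    - [[80,0,0],0]
    - [[120,0,0],0]
    - [[160,0,0],0]
    - [[200,0,0],0]
    - [[240,0,0],0]
    - [[240,0,0],0]

```text
time: 3.35
tool_pos: [0.8085, -0.1029, 0.3172]
eef_rot: [0.994, -0.102, 0.03, 0.0]
ft_force: [-0.4, -0.7, -0.6]
width: -0.0001
```

Run:
```python
from h import *
o=r.observe();print(o["joint_positions"],o["tool_pos"],o["eef_rot"],o["time"])
```

```text
[-0.1979  0.767   0.2744  0.0052  2.0412  1.5804] [ 0.8085 -0.1029  0.3172] [ 0.9943 -0.1023  0.0296  0.0005] 3.35
```

step_arm:
  steps:
    - [[-30,0,-30],0]
    - [[-60,0,-60],0]
    - [[-90,0,-80],0]
    - [[-120,0,-100],0]
    - [[-160,0,-110],0]
    - [[-160,0,-110],0]

```text
time: 3.85
tool_pos: [0.6384, -0.0673, 0.4239]
eef_rot: [0.994, -0.102, 0.031, 0.001]
ft_force: [-0.8, 0.1, 0.9]
width: 0.0002
```

Run:
```python
from h import *
o=r.observe();print(o["joint_positions"],o["tool_pos"],o["eef_rot"],o["time"])
```

```text
[-0.1958  0.3122  0.7237  0.0054  2.0441  1.5814] [ 0.6384 -0.0673  0.4239] [ 0.9943 -0.1017  0.0309  0.0005] 3.85
```

step_arm:
  steps:
    - [[-20,0,-40],0]
    - [[-40,0,-80],0]
    - [[-60,0,-120],0]
    - [[-80,0,-160],0]
    - [[-100,0,-200],0]
    - [[-110,0,-240],0]
    - [[-120,0,-280],0]
    - [[-130,0,-320],0]
    - [[-140,0,-360],0]

```text
time: 4.6
tool_pos: [0.4639, -0.0379, 0.6527]
eef_rot: [0.994, -0.102, 0.039, 0.0]
ft_force: [0.8, 0.7, 0.5]
width: -0.0003
```

```bash
cat > o.py <<'E'
from h import *
from scipy.spatial.transform import Rotation as Ro
o=r.observe();M=Ro.from_quat(o["eef_rot"]).as_matrix()
print("q",o["joint_positions"],"p",o["tool_pos"],"t",o["time"],"f",o["ft_force"])
print("xt",M[:,0],"yt",M[:,1],"zt",M[:,2],"tilt",np.degrees(np.arccos(-M[2,2])))
E
python3 o.py
```

```text
q [-0.2088  0.2355  0.2738  0.0135  2.5542  1.5782] p [ 0.4639 -0.0379  0.6527] t 4.6 f [0.8031 0.6782 0.4789]
xt [ 0.9761 -0.2029  0.0781] yt [-0.203  -0.9792 -0.0071] zt [ 0.0779 -0.0089 -0.9969] tilt 4.496209794829871
```

step_arm:
  steps:
    - [[0,0,-41],0]
    - [[0,0,-82],0]
    - [[0,0,-123],0]
    - [[0,0,-164],0]
    - [[0,0,-205],0]
    - [[0,0,-246],0]
    - [[0,0,-287],0]
    - [[0,0,-328],0]
    - [[0,0,-369],0]
    - [[0,0,-410],0]

```text
time: 5.43
tool_pos: [0.37, -0.03, 0.6993]
eef_rot: [0.994, -0.102, 0.049, 0.001]
ft_force: [0.1, -0.2, -0.4]
width: -0.0002
```

```bash
python3 o.py
```

```text
q [-0.245   0.1157  0.2744  0.0265  2.655   1.5548] p [ 0.37   -0.03    0.6993] t 5.4333 f [ 0.0697 -0.171  -0.4061]
xt [ 0.9744 -0.203   0.0967] yt [-0.2032 -0.9791 -0.0085] zt [ 0.0964 -0.0114 -0.9953] tilt 5.5723350087907155
```

step_arm:
  steps:
    - [[0,0,-41],0]
    - [[0,0,-82],0]
    - [[0,0,-123],0]
    - [[0,0,-164],0]
    - [[0,0,-205],0]
    - [[0,0,-246],0]

```text
time: 5.93
tool_pos: [0.3506, -0.0272, 0.7123]
eef_rot: [0.992, -0.102, 0.067, 0.003]
ft_force: [-0.3, 0.8, 0.5]
width: -0.0004
```

```bash
python3 o.py
```

```text
q [-0.2523  0.0788  0.275   0.0305  2.6538  1.5514] p [ 0.3506 -0.0272  0.7123] t 5.9333 f [-0.349   0.762   0.5134]
xt [ 0.9701 -0.2023  0.1339] yt [-0.2031 -0.9791 -0.008 ] zt [ 0.1327 -0.0195 -0.991 ] tilt 7.709484808143552
```

step_arm:
  steps:
    - [[-4,31,20],7]
    - [[-8,65,42],14]
    - [[-12,100,66],21]
    - [[-16,135,90],28]
    - [[-20,170,112],35]
    - [[-24,205,135],42]
    - [[-28,240,158],49]
    - [[-32,275,182],56]
    - [[-36,310,205],63]
    - [[-68,330,210],70]
    - [[-105,349,215],77]
    - [[-142,368,220],84]
    - [[-178,387,225],91]
    - [[-214,405,230],98]
    - [[-250,423,235],105]
    - [[-286,441,240],112]
    - [[-322,459,246],119]
    - [[-356,477,251],126]
    - [[-390,494,256],133]
    - [[-390,494,256],140]

```text
time: 7.6
tool_pos: [-0.0998, -0.4379, 0.3969]
eef_rot: [-0.236, 0.969, -0.022, 0.064]
ft_force: [0.5, 0.7, -1.4]
width: -0.0002
```

```bash
python3 o.py
```

```text
q [-2.0139 -0.0942  1.2303  0.1426  2.0483  2.2831] p [-0.0998 -0.4379  0.3969] t 7.6 f [ 0.5372  0.7337 -1.3991]
xt [-0.8802 -0.4609 -0.1135] yt [-0.4554  0.8874 -0.0723] zt [ 0.134  -0.0119 -0.9909] tilt 7.733507494007659
```

step_arm:
  steps:
    - [[-5,-6,0],7]
    - [[-10,-12,0],14]
    - [[-20,-30,3],21]
    - [[-45,-62,8],28]
    - [[-70,-94,13],35]
    - [[-95,-126,18],42]
    - [[-120,-158,23],49]

```text
time: 8.18
tool_pos: [-0.1627, -0.3756, 0.3725]
eef_rot: [0.013, 0.996, -0.022, 0.083]
ft_force: [-0.5, 0.6, -0.1]
width: -0.0001
```

```bash
python3 o.py
```

```text
q [-2.2456 -0.1878  1.3646  0.1758  2.0254  2.5657] p [-0.1627 -0.3756  0.3725] t 8.1833 f [-0.531   0.6    -0.0997]
xt [-0.986   0.0224 -0.1651] yt [ 0.0298  0.9987 -0.0423] zt [ 0.1639 -0.0467 -0.9854] tilt 9.814166594634418
```

step_arm:
  steps:
    - [[-32,-25,6],7]
    - [[-64,-50,12],14]
    - [[-96,-75,18],21]
    - [[-128,-100,24],28]
    - [[-160,-125,30],35]

```text
time: 8.6
tool_pos: [-0.2172, -0.2903, 0.34]
eef_rot: [0.155, 0.982, -0.03, 0.103]
ft_force: [-0.6, 0.4, 0.1]
width: 0.0002
```

```bash
python3 o.py
```

```text
q [-2.54   -0.2853  1.5118  0.2054  2.0157  2.5658] p [-0.2172 -0.2903  0.34  ] t 8.6 f [-0.5723  0.3527  0.1079]
xt [-0.9306  0.2992 -0.2111] yt [ 0.3116  0.9498 -0.0274] zt [ 0.1923 -0.0913 -0.9771] tilt 12.290569679040054
```

```bash
cat > kin.py <<'E'
import numpy as np
from scipy.optimize import least_squares
from scipy.spatial.transform import Rotation as Ro
np.set_printoptions(precision=4,suppress=True)
S=[([-1.3901,.0879,1.3721,0,1.6836,-.1031],[.1539,-.5276,.2302],[.9899,.1414,-.0001,-.001]),
([-0.1837,0.6732,0.2738,0.0024,2.1634,1.5933],[0.7523,-0.0815,0.3892],[0.9946,-0.1022,0.0156,0.0003]),
([-0.1979,0.767,0.2744,0.0052,2.0412,1.5804],[0.8085,-0.1029,0.3172],[0.9943,-0.1023,0.0296,0.0005]),
([-0.1958,0.3122,0.7237,0.0054,2.0441,1.5814],[0.6384,-0.0673,0.4239],[0.9943,-0.1017,0.0309,0.0005]),
([-0.2088,0.2355,0.2738,0.0135,2.5542,1.5782],[0.4639,-0.0379,0.6527],[.994,-.102,.039,0]),
([-0.245,0.1157,0.2744,0.0265,2.655,1.5548],[0.37,-0.03,0.6993],[.994,-.102,.049,.001]),
([-0.2523,0.0788,0.275,0.0305,2.6538,1.5514],[0.3506,-0.0272,0.7123],[.992,-.102,.067,.003]),
([-2.0139,-0.0942,1.2303,0.1426,2.0483,2.2831],[-0.0998,-0.4379,0.3969],[-.236,.969,-.022,.064]),
([-2.2456,-0.1878,1.3646,0.1758,2.0254,2.5657],[-0.1627,-0.3756,0.3725],[.013,.996,-.022,.083]),
([-2.54,-0.2853,1.5118,0.2054,2.0157,2.5658],[-0.2172,-0.2903,0.34],[.155,.982,-.03,.103])]
Rz=lambda a:Ro.from_euler('z',a).as_matrix()
Ry=lambda a:Ro.from_euler('y',a).as_matrix()
def fk(q,P,full=False):
    s,h,a,e,b,L,dl,j60,dw=P[:9]; 
    T=Rz(q[0]); p=T@np.array([s,0,h]); pts=[(np.zeros(3),np.array([0,0,1.])),(p,T@[0,1,0])]
    T=T@Ry(q[1]); p=p+T@np.array([0,0,a]); pts.append((p,T@[0,1,0]))
    T=T@Ry(q[2]); p=p+T@np.array([e,dl,0]); pts.append((p,T@[0,0,1]))
    T=T@Rz(q[3]); p=p+T@np.array([0,0,b]); pts.append((p,T@[0,1,0]))
    T=T@Ry(q[4]); p=p+T@np.array([dw,0,0]); pts.append((p,T@[0,0,1]))
    T=T@Rz(q[5]+j60); p=p+T@np.array([0,0,L])
    return (p,T,pts) if full else (p,T)
def jac(q,P):
    p,T,pts=fk(q,P,True); J=np.zeros((6,6))
    for i,(o,z) in enumerate(pts): J[:3,i]=np.cross(z,p-o);J[3:,i]=z
    return J,p,T
def res(P):
    out=[]
    for q,p,qt in S:
        x,T=fk(q,P); out+=list((x-p)*1000); out+=list((Ro.from_matrix(T).inv()*Ro.from_quat(qt)).as_rotvec()*50)
    return out
if __name__=="__main__":
    best=None
    for j6 in [0,np.pi/2,np.pi,-np.pi/2]:
        f=least_squares(res,[.05,.3,.35,.0,.4,.25,.05,j6,0])
        if best is None or f.cost<best.cost:best=f
    print(best.x,best.cost); print(np.array(res(best.x)).reshape(-1,6))
    np.save("P.npy",best.x)
E
python3 kin.py
```

```text
[-0.      0.1527  0.449   0.1007  0.4999  0.3249  0.0566  1.5707 -0.    ] 0.022616373847047625
[[ 0.0153  0.0139  0.0241  0.0006 -0.0061  0.0077]
 [ 0.012  -0.0546  0.0224 -0.0028 -0.0021  0.0041]
 [ 0.0251  0.0279 -0.0516  0.0003  0.0024  0.0083]
 [-0.0736 -0.0174 -0.0426 -0.0005  0.0024  0.0093]
 [-0.0218 -0.0546 -0.0065  0.0404 -0.0233 -0.0001]
 [ 0.0162 -0.026   0.0047 -0.0243  0.0462 -0.0185]
 [-0.0037  0.0592  0.0176 -0.0118 -0.0119  0.0016]
 [ 0.0273  0.0146  0.0069  0.0302 -0.0135  0.0299]
 [ 0.0094 -0.0438  0.0288 -0.0371 -0.0486 -0.002 ]
 [-0.0329 -0.026  -0.0037 -0.0328 -0.0288 -0.0404]]
```

```bash
cat > sim.py <<'E'
from kin import *
P=np.load("P.npy")
LO=np.array([-3.1,-.76,.275,-1.08,.17,-2.565]);HI=np.array([3.1,2.03,2.55,4.22,2.655,2.565])
VM=np.array([2.79,2.79,3.14,3.14,3.14,3.14])*.7/12
def solve(q0,pt,Tt,w,rmax=None):
    def f(q):
        p,T=fk(q,P); return np.r_[(p-pt),w*(Ro.from_matrix(Tt@T.T)).as_rotvec()]
    lo=np.maximum(LO,q0-VM);hi=np.minimum(HI,q0+VM); hi=np.maximum(hi,lo+1e-6)
    return least_squares(f,np.clip(q0,lo+1e-9,hi-1e-9),bounds=(lo,hi),xtol=1e-10).x
def run(q,steps,w,mode=0):
    p0,T0=fk(q,P); q=np.array(q,float)
    pc,Tc=p0,T0
    for (d,tw) in steps:
        pt=p0+T0@(np.array(d)/1000);Tt=T0@Rz(np.radians(tw))
        p,T=fk(q,P)
        v=pt-p;n=np.linalg.norm(v); v=v*min(1,.0417/n) if n>0 else v
        rv=Ro.from_matrix(Tt@T.T).as_rotvec();m=np.linalg.norm(rv)
        rv=rv*min(1,.125/m) if m>0 else rv
        q=solve(q,p+v,Ro.from_rotvec(rv).as_matrix()@T,w)
    return q
def info(q):
    p,T=fk(q,P); return p,T[:,2],np.degrees(np.arccos(-T[2,2]))
if __name__=="__main__":
    tests=[(3,[[[-20,0,-40],0],[[-40,0,-80],0],[[-60,0,-120],0],[[-80,0,-160],0],[[-100,0,-200],0],[[-110,0,-240],0],[[-120,0,-280],0],[[-130,0,-320],0],[[-140,0,-360],0]],4),
    (4,[[[0,0,-41*i],0] for i in range(1,11)],5),(5,[[[0,0,-41*i],0] for i in range(1,7)],6),
    (7,[[[-5,-6,0],7],[[-10,-12,0],14],[[-20,-30,3],21],[[-45,-62,8],28],[[-70,-94,13],35],[[-95,-126,18],42],[[-120,-158,23],49]],8),
    (8,[[[-32*i,-25*i,6*i],7*i] for i in range(1,6)],9)]
    for w in [.3,.6,1,1.5,3]:
        print("w",w)
        for a,st,b in tests:
            q=run(S[a][0],st,w); print(np.round(q,3),"true",np.round(S[b][0],3), "tilt",round(info(q)[2],2),round(info(S[b][0])[2],2))
E
python3 sim.py
```

```text
w 0.3
[-0.213  0.209  0.275  0.027  2.522  1.585] true [-0.209  0.236  0.274  0.014  2.554  1.578] tilt 7.84 4.49
[-0.254  0.096  0.275  0.046  2.623  1.563] true [-0.245  0.116  0.274  0.026  2.655  1.555] tilt 8.58 5.57
[-0.282  0.028  0.275  0.058  2.655  1.547] true [-0.252  0.079  0.275  0.03   2.654  1.551] tilt 10.57 7.71
[-1.945 -0.096  1.275  0.265  1.959  2.565] true [-2.246 -0.188  1.365  0.176  2.025  2.566] tilt 14.06 9.81
[-2.217 -0.196  1.433  0.341  1.922  2.565] true [-2.54  -0.285  1.512  0.205  2.016  2.566] tilt 18.4 12.29
w 0.6
[-0.209  0.227  0.275  0.014  2.56   1.578] true [-0.209  0.236  0.274  0.014  2.554  1.578] tilt 4.58 4.49
[-0.245  0.112  0.275  0.027  2.655  1.555] true [-0.245  0.116  0.274  0.026  2.655  1.555] tilt 5.72 5.57
[-0.256  0.064  0.291  0.032  2.655  1.549] true [-0.252  0.079  0.275  0.03   2.654  1.551] tilt 7.56 7.71
[-2.257 -0.183  1.37   0.179  2.02   2.565] true [-2.246 -0.188  1.365  0.176  2.025  2.566] tilt 10.12 9.81
[-2.544 -0.288  1.516  0.212  2.014  2.565] true [-2.54  -0.285  1.512  0.205  2.016  2.566] tilt 12.64 12.29
w 
[... 934 characters left out ...]
8  1.365  0.176  2.025  2.566] tilt 7.97 9.81
[-2.783 -0.366  1.564  0.124  2.079  2.565] true [-2.54  -0.285  1.512  0.205  2.016  2.566] tilt 10.05 12.29
w 3
[-0.207  0.233  0.275  0.01   2.572  1.576] true [-0.209  0.236  0.274  0.014  2.554  1.578] tilt 3.58 4.49
[-0.238  0.132  0.275  0.021  2.655  1.557] true [-0.245  0.116  0.274  0.026  2.655  1.555] tilt 4.57 5.57
[-0.253  0.061  0.328  0.028  2.655  1.549] true [-0.252  0.079  0.275  0.03   2.654  1.551] tilt 5.65 7.71
[-2.56  -0.281  1.445  0.097  2.081  2.565] true [-2.246 -0.188  1.365  0.176  2.025  2.566] tilt 7.78 9.81
[-2.828 -0.382  1.572  0.111  2.091  2.565] true [-2.54  -0.285  1.512  0.205  2.016  2.566] tilt 9.85 12.29
```

```bash
cat > greedy.py <<'E'
from sim import *
from scipy.optimize import lsq_linear
import itertools,sys
w=.6
D=[np.array(d)/np.linalg.norm(d) for d in itertools.product([-1,0,1],repeat=3) if any(d)]+[np.zeros(3)]
def step(q,d,tw):
    J,p,T=jac(q,P)
    e=np.r_[d*.0417,w*T[:,2]*np.radians(tw)]
    A=J.copy();A[3:]*=w
    lo=np.maximum(LO-q,-VM);hi=np.minimum(HI-q,VM);lo=np.minimum(lo,-1e-9);hi=np.maximum(hi,1e-9)
    return q+lsq_linear(A,e,bounds=(lo,hi)).x
def ok(p):
    rr=np.hypot(p[0],p[1]); return p[2]>.15 and rr>.25 and not(p[0]>.3 and p[2]<.3) and not (p[2]<.35 and np.hypot(p[0]-.28,p[1]+.68)<.25)
zt=np.array([.977*np.cos(np.radians(30)),-.21*np.cos(np.radians(30)),-.5]);zt/=np.linalg.norm(zt)
def roll(q,N,zt=zt):
    seq=[]
    for k in range(N):
        best=None
        for d in D:
            for tw in (-7,0,7):
                qq=step(q,d,tw);p,T=fk(qq,P)
                if not ok(p): continue
                c=T[:,2]@zt
                if best is None or c>best[0]+1e-6: best=(c,qq,d,tw)
        if best is None:break
        q=best[1];seq.append((best[2],best[3]))
    return q,seq
def ang(q): return np.degrees(np.arccos(np.clip(fk(q,P)[1][:,2]@zt,-1,1)))
if __name__=="__main__":
    from multiprocessing import Pool
    q0=np.array(S[9][0]);p0,T0=fk(q0,P)
    def job(c):
        az,rr,z,j6=c
        pt=np.array([rr*np.cos(az),rr*np.sin(az),z])
        # IK pos + tool z, j6 fixed
        def f(x):
            q=np.r_[x,j6];p,T=fk(q,P);return np.r_[p-pt,np.cross(T[:,2],T0[:,2])]
        g=least_squares(f,[az-.15,0,1.5,.1,1.6],bounds=(LO[:5],HI[:5]))
        if g.cost>1e-6:return None
        q=np.r_[g.x,j6]
        qe,seq=roll(q,16)
        return (ang(qe),ang(q),c,qe)
    C=[(az,rr,z,j6) for az in np.radians([-150,-120,-90,-60,-30,0,40,80]) for rr in (.3,.4,.5,.65) for z in (.2,.35,.5,.65) for j6 in (-2.564,0,2.564)]
    with Pool() as po: R=[x for x in po.imap_unordered(job,C) if x is not None]
    R.sort(key=lambda x:x[0])
    for x in R[:15]: print(np.round(x[0],1),np.round(x[1],1),np.round(np.degrees(x[2][0])),x[2][1:],x[3])
E
time timeout 560 python3 greedy.py; nproc
```

```text
0.4 48.1 -120.0 (0.4, 0.65, -2.564) [-2.9443  0.3842  0.275   2.3322  2.655  -2.565 ]
7.5 48.1 -60.0 (0.5, 0.2, 2.564) [-2.2807 -0.244   2.0375  0.7836  1.8512  2.565 ]
8.6 48.1 -60.0 (0.4, 0.2, 2.564) [-2.4315 -0.2163  2.035   0.7098  1.8836  2.565 ]
9.2 48.1 -120.0 (0.3, 0.65, -2.564) [-2.8449  0.2526  0.275   2.1674  2.655  -2.565 ]
14.8 48.1 40.0 (0.4, 0.2, -2.564) [ 1.8155 -0.0878  1.8962 -0.6736  1.9004 -2.565 ]
15.0 48.1 -60.0 (0.5, 0.35, 2.564) [-2.3034 -0.2758  1.809   0.7155  1.9801  2.565 ]
15.6 48.1 -90.0 (0.4, 0.65, -2.564) [-1.928   0.2661  0.275   1.4212  2.3577 -2.4859]
16.1 48.1 -60.0 (0.4, 0.35, 2.564) [-2.432  -0.2388  1.816   0.6634  1.9797  2.565 ]
16.9 48.1 40.0 (0.3, 0.2, -2.564) [ 2.016  -0.1502  1.8396 -0.5537  2.045  -2.565 ]
18.0 48.1 -60.0 (0.3, 0.2, 2.564) [-2.8958 -0.3165  1.9538  0.4857  2.1066  2.565 ]
19.5 48.1 -60.0 (0.5, 0.65, -2.564) [-1.3986  0.2122  0.275   1.0064  2.2049 -2.481 ]
19.5 48.1 40.0 (0.65, 0.35, -2.564) [ 1.3355  0.122   1.3676 -0.7339  1.7304 -2.565 ]
19.7 48.1 -30.0 (0.3, 0.2, 2.564) [-2.2609 -0.4964  2.1782  0.5923  1.9729  2.565 ]
19.8 48.1 -90.0 (0.5, 0.2, 2.564) [-2.602   0.0031  1.8511  0.7821  1.7156  2.565 ]
19.8 48.1 -60.0 (0.65, 0.35, 2.564) [-1.9545 -0.068   1.4218  0.7227  1.8091  2.565 ]
4
real	3m58.787s
user	15m42.889s
sys	0m0.324s
```

Run:
```python
from sim import *
rx=np.array([.977,-.21,0])
for name,c in [("up",[.592,.126,.165]),("upout",[.48,.15,.2]),("mid",[.57,.03,.16]),("flat",[.548,-.057,.055]),("flat_out",[.45,-.04,.10])]:
    for a in [30,40,50,60]:   # below horizontal
        zt=rx*np.cos(np.radians(a))+np.array([0,0,-np.sin(np.radians(a))])
        for yaw in (0,):
            pt=np.array(c)+.02*zt
            best=None
            for s in ([0,0,1.5,0,1.2],[.3,.3,1.5,.3,.8],[-.3,0,2,-.3,.8],[0,-.3,2.2,0,.5],[0,.5,1.2,3.1,.5]):
                def f(x):
                    p,T=fk(np.r_[x,0],P);return np.r_[p-pt,T[:,2]-zt]
                g=least_squares(f,s,bounds=(LO[:5],HI[:5]))
                if best is None or g.cost<best.cost:best=g
            print(name,a,"cost %.1e"%best.cost,best.x)
```

```text
up 30 cost 2.0e-04 [ 0.33   -0.1435  2.0538 -1.08    0.5227]
up 40 cost 8.1e-08 [ 0.3079 -0.1148  1.9717 -0.7249  0.6109]
up 50 cost 4.0e-08 [ 0.2647 -0.0851  1.8632 -0.436   0.7721]
up 60 cost 1.5e-08 [ 0.222  -0.0287  1.7456 -0.2595  0.9585]
upout 30 cost 1.3e-07 [ 0.5588 -0.3734  2.1876 -1.0628  0.7618]
upout 40 cost 8.1e-08 [ 0.4919 -0.3716  2.0939 -0.7354  0.8308]
upout 50 cost 4.0e-08 [ 0.421  -0.336   1.9921 -0.4859  0.9501]
upout 60 cost 1.5e-08 [ 0.3524 -0.2749  1.8859 -0.3051  1.0964]
mid 30 cost 1.3e-07 [ 0.0916 -0.2494  2.1916 -0.9995  0.3125]
mid 40 cost 8.1e-08 [ 0.0653 -0.2421  2.0876 -0.4634  0.4877]
mid 50 cost 4.0e-08 [ 0.0384 -0.1982  1.9717 -0.249   0.7013]
mid 60 cost 1.5e-08 [ 0.0129 -0.1285  1.8484 -0.141   0.9141]
flat 30 cost 7.2e-06 [-0.2009 -0.081   2.3436  3.1977  0.17  ]
flat 40 cost 1.7e-05 [-0.2024 -0.1459  2.2481 -0.0426  0.17  ]
flat 50 cost 4.0e-08 [-0.2037 -0.1173  2.1427 -0.0127  0.4185]
flat 60 cost 1.5e-08 [-0.2046 -0.0652  2.0224 -0.0058  0.6612]
flat_out 30 cost 8.7e-06 [-0.2235 -0.5952  2.5216  0.0621  0.17  ]
flat_out 40 cost 8.1e-08 [-0.217  -0.5537  2.4125  0.0102  0.4105]
flat_out 50 cost 4.0e-08 [-0.2162 -0.4858  2.2954  0.0049  0.6342]
flat_out 60 cost 1.5e-08 [-0.2156 -0.3926  2.175   0.0026  0.8359]
```

```bash
cat > plan1.py <<'E'
from greedy import *
import greedy
q0=np.array(S[9][0]);p0,T0=fk(q0,P)
b=np.radians(48);zt=np.array([.977*np.cos(b),-.21*np.cos(b),-np.sin(b)]);zt/=np.linalg.norm(zt)
for pt in ([.2,-.38,.25],[.15,-.40,.22],[.1,-.4,.22],[.2,-.33,.2]):
    d=T0.T@(np.array(pt)-p0)*1000
    def f(x):
        q=np.r_[x,2.56];p,T=fk(q,P);return np.r_[p-pt,np.cross(T[:,2],T0[:,2])]
    g=least_squares(f,[-1.3,0,1.5,.1,1.6],bounds=(LO[:5],HI[:5]));q=np.r_[g.x,2.56]
    T=fk(q,P)[1]; tw=np.degrees(np.arctan2(*( (T0.T@T)[[1,0],[0,0]])))
    q2,seq=roll(q,14,zt)
    print(pt,"d",d,"tw",tw,q,"\n  end",q2,"ang",np.degrees(np.arccos(fk(q2,P)[1][:,2]@zt)),info(q2))
    print([ (list(np.sign(a).astype(int)),t) for a,t in seq])
E
python3 plan1.py
```

```text
[0.2, -0.38, 0.25] d [-396.0946   47.2732  176.3475] tw -65.1374605569134 [-1.3477 -0.3116  1.7083  0.1682  1.6104  2.56  ] 
  end [-2.3359 -0.2707  1.7777  0.6681  1.9984  2.4577] ang 1.0366282927713395 (array([-0.011 , -0.3576,  0.2765]), array([ 0.6617, -0.1248, -0.7393]), np.float64(42.32947802025766))
[([np.int64(1), np.int64(0), np.int64(0)], 7), ([np.int64(1), np.int64(0), np.int64(0)], 7), ([np.int64(1), np.int64(0), np.int64(0)], 7), ([np.int64(1), np.int64(0), np.int64(0)], 7), ([np.int64(1), np.int64(0), np.int64(0)], 7), ([np.int64(1), np.int64(0), np.int64(1)], 7), ([np.int64(1), np.int64(0), np.int64(1)], 7), ([np.int64(1), np.int64(0), np.int64(1)], 7), ([np.int64(1), np.int64(0), np.int64(1)], 7), ([np.int64(1), np.int64(0), np.int64(1)], 7), ([np.int64(1), np.int64(0), np.int64(1)], 7), ([np.int64(1), np.int64(0), np.int64(1)], 7), ([np.int64(-1), np.int64(1), np.int64(1)], 7), ([np.int64(-1), np.int64(-1), np.int64(1)], -7)]
[0.15, -0.4, 0.22] d [-349.2151   13.5241  197.8723] tw -56.67100661530144 [-1.488  -0.2975  1.7569  0.1851  1.5732  2.56  ] 
  end [-2.3591 -0
[... 2037 characters left out ...]
, -0.1079, -0.7402]), np.float64(42.24969035696364))
[([np.int64(1), np.int64(0), np.int64(0)], 7), ([np.int64(1), np.int64(0), np.int64(0)], 7), ([np.int64(1), np.int64(0), np.int64(0)], 7), ([np.int64(1), np.int64(0), np.int64(0)], 7), ([np.int64(1), np.int64(0), np.int64(0)], 7), ([np.int64(1), np.int64(0), np.int64(1)], 7), ([np.int64(1), np.int64(0), np.int64(1)], 7), ([np.int64(1), np.int64(0), np.int64(1)], 7), ([np.int64(1), np.int64(0), np.int64(1)], 7), ([np.int64(1), np.int64(0), np.int64(1)], 7), ([np.int64(1), np.int64(0), np.int64(1)], 7), ([np.int64(0), np.int64(-1), np.int64(1)], 7), ([np.int64(0), np.int64(0), np.int64(0)], -7), ([np.int64(0), np.int64(0), np.int64(0)], -7)]
```

step_arm:
  steps:
    - [[-36,4,16],-6]
    - [[-72,8,32],-12]
    - [[-108,13,48],-18]
    - [[-144,17,64],-24]
    - [[-180,21,80],-30]
    - [[-216,26,96],-36]
    - [[-252,30,112],-42]
    - [[-288,34,128],-48]
    - [[-324,39,144],-54]
    - [[-360,43,160],-60]
    - [[-396,47,176],-65]

```text
time: 9.52
tool_pos: [0.2027, -0.3794, 0.25]
eef_rot: [-0.401, 0.91, -0.081, 0.069]
ft_force: [-1.1, -1.4, -0.3]
width: -0.0004
```

```bash
python3 o.py
```

```text
q [-1.3383 -0.3102  1.7071  0.1647  1.6089  2.5622] p [ 0.2027 -0.3794  0.25  ] t 9.5167 f [-1.1203 -1.3811 -0.269 ]
xt [-0.6695 -0.7403 -0.0607] yt [-0.7181  0.6659 -0.2021] zt [ 0.19   -0.0917 -0.9775] tilt 12.18125953386735
```

step_arm:
  steps:
    - [[-28,-30,8],7]
    - [[-56,-60,16],14]
    - [[-84,-90,24],21]
    - [[-112,-120,32],28]
    - [[-140,-150,40],35]
    - [[-168,-180,48],42]

```text
time: 10.02
tool_pos: [0.1174, -0.3933, 0.2003]
eef_rot: [-0.227, 0.959, -0.087, 0.146]
ft_force: [-1.6, 0.7, -0.7]
width: 0.0
```

```bash
python3 o.py
```

```text
q [-1.6911 -0.3371  1.847   0.3362  1.5669  2.5657] p [ 0.1174 -0.3933  0.2003] t 10.0167 f [-1.6479  0.6906 -0.6578]
xt [-0.8539 -0.4612 -0.2411] yt [-0.4102  0.8816 -0.2334] zt [ 0.3202 -0.1004 -0.942 ] tilt 19.60527490023337
```

step_arm:
  steps:
    - [[-32,-19,-18],7]
    - [[-64,-38,-36],14]
    - [[-96,-57,-54],21]
    - [[-128,-76,-72],28]
    - [[-160,-95,-90],35]
    - [[-192,-114,-108],42]

```text
time: 10.52
tool_pos: [0.0103, -0.3282, 0.2299]
eef_rot: [-0.034, 0.975, -0.08, 0.206]
ft_force: [-0.6, -0.7, -0.4]
width: -0.0002
```

```bash
python3 o.py
```

```text
q [-2.1642 -0.4785  1.9059  0.4439  1.8117  2.5657] p [ 0.0103 -0.3282  0.2299] t 10.5167 f [-0.6139 -0.6515 -0.4159]
xt [-0.9125 -0.0982 -0.397 ] yt [-0.0325  0.9851 -0.169 ] zt [ 0.4077 -0.1413 -0.9021] tilt 25.563608886912423
```

```bash
cat > g2.py <<'E'
from greedy import *
from cell import r
import sys
q0=np.array(r.observe()["joint_positions"]);p0,T0=fk(q0,P)
b=np.radians(48);zt=np.array([.977*np.cos(b),-.21*np.cos(b),-np.sin(b)]);zt/=np.linalg.norm(zt)
q=q0
N=int(sys.argv[1])
for k in range(N):
    q1,seq=roll(q,1,zt); d,tw=seq[0]; p,T=fk(q,P)
    q=q1; print(np.round(d,1),tw,"tool dir*41",np.round(T0.T@d*41),"p",fk(q,P)[0],"ang",np.degrees(np.arccos(fk(q,P)[1][:,2]@zt)).round(1),"tilt",info(q)[2].round(1),q)
E
python3 g2.py 16
```

```text
[ 0.6 -0.6  0.6] 7 tool dir*41 [-29. -28.  -8.] p [-0.012  -0.3301  0.239 ] ang 14.9 tilt 27.7 [-2.2535 -0.4504  1.8815  0.4732  1.8497  2.5657]
[ 0.6 -0.6  0.6] 7 tool dir*41 [-29. -28.  -8.] p [-0.0331 -0.3277  0.246 ] ang 13.3 tilt 29.7 [-2.3401 -0.4284  1.8647  0.4985  1.8875  2.5657]
[ 0.6 -0.6  0.6] 7 tool dir*41 [-29. -28.  -8.] p [-0.0523 -0.3213  0.2511] ang 11.8 tilt 31.6 [-2.4245 -0.4126  1.8554  0.5192  1.925   2.5657]
[ 0.6 -0.6  0.6] 7 tool dir*41 [-29. -28.  -8.] p [-0.0692 -0.3113  0.2547] ang 10.7 tilt 33.4 [-2.5073 -0.4029  1.8528  0.5352  1.9628  2.5657]
[ 0.6 -0.6  0.6] 7 tool dir*41 [-29. -28.  -8.] p [-0.0834 -0.298   0.257 ] ang 10.0 tilt 35.0 [-2.5894 -0.3994  1.8564  0.5462  2.0013  2.5657]
[ 0.6 -0.6  0.6] 7 tool dir*41 [-29. -28.  -8.] p [-0.0946 -0.2818  0.2585] ang 9.6 tilt 36.6 [-2.6716 -0.4022  1.8653  0.552   2.0416  2.5657]
[ 0.6 -0.6  0.6] -7 tool dir*41 [-29. -28.  -8.] p [-0.0683 -0.3039  0.283 ] ang 9.5 tilt 36.8 [-2.5756 -0.4204  1.8302  0.5975  2.0369  2.5657]
[ 0.  -0.7 -0.7] 7 tool dir*41 [ 14. -24.  30.] p [-0.0883 -0.3082  0.2385] ang 9.3 ti
[... 503 characters left out ...]
 0.6] 0 tool dir*41 [-29. -28.  -8.] p [-0.0239 -0.3714  0.311 ] ang 8.8 tilt 39.4 [-2.3706 -0.3664  1.7579  0.6903  1.9376  2.565 ]
[ 0.6 -0.6  0.6] 0 tool dir*41 [-29. -28.  -8.] p [-0.0197 -0.3825  0.3212] ang 8.8 tilt 40.2 [-2.3493 -0.35    1.7324  0.7095  1.9324  2.565 ]
[ 0.6 -0.6  0.6] -7 tool dir*41 [-29. -28.  -8.] p [ 0.0069 -0.4054  0.346 ] ang 8.7 tilt 40.4 [-2.2536 -0.3372  1.6762  0.7292  1.9041  2.5492]
[0.7 0.  0.7] 0 tool dir*41 [-38.  -6. -14.] p [ 0.0207 -0.3972  0.3638] ang 8.6 tilt 41.0 [-2.2446 -0.3674  1.6664  0.7499  1.9284  2.565 ]
[0. 0. 1.] 0 tool dir*41 [-16.  -7. -37.] p [ 0.0095 -0.3908  0.3968] ang 8.6 tilt 41.3 [-2.2847 -0.3588  1.5977  0.7733  1.9989  2.565 ]
```

step_arm:
  steps:
    - [[-29,-28,-8],7]
    - [[-58,-56,-16],14]
    - [[-87,-84,-24],21]
    - [[-116,-112,-32],28]
    - [[-145,-140,-40],35]

```text
time: 10.93
tool_pos: [-0.0677, -0.2677, 0.2342]
eef_rot: [0.14, 0.958, -0.062, 0.244]
ft_force: [0.0, 0.4, 0.1]
width: 0.0003
```

```bash
python3 o.py
```

```text
q [-2.5647 -0.5045  1.9312  0.4546  1.9794  2.5657] p [-0.0677 -0.2677  0.2342] t 10.9333 f [0.0253 0.3827 0.0565]
xt [-0.8414  0.2381 -0.4851] yt [ 0.299   0.9529 -0.0509] zt [ 0.4501 -0.1878 -0.873 ] tilt 29.191062742611294
```

```bash
cat > plan2.py <<'E'
from greedy import *
from cell import r
q0=np.array(r.observe()["joint_positions"]);p0,T0=fk(q0,P)
b=np.radians(46);zt=np.array([.977*np.cos(b),-.21*np.cos(b),-np.sin(b)]);zt/=np.linalg.norm(zt)
out=[]
for pt in ([.2,-.38,.25],[.15,-.40,.25],[.1,-.4,.25],[.2,-.33,.25],[.25,-.3,.25],[.25,-.3,.32],[.2,-.38,.35],[.1,-.45,.3],[.28,-.2,.3]):
    d=T0.T@(np.array(pt)-p0)*1000
    def f(x):
        q=np.r_[x,2.56];p,T=fk(q,P);return np.r_[p-pt,np.cross(T[:,2],T0[:,2])]
    g=least_squares(f,[-1.3,0,1.5,.3,1.6],bounds=(LO[:5],HI[:5]));q=np.r_[g.x,2.56]
    T=fk(q,P)[1]; tw=np.degrees(np.arctan2(*( (T0.T@T)[[1,0],[0,0]])))
    q2,seq=roll(q,7,zt)
    print(pt,"d",d.round(),"tw",tw.round(),"cost",g.cost,q,"\n  end",q2,"ang",np.degrees(np.arccos(fk(q2,P)[1][:,2]@zt)),info(q2), seq[0],seq[4])
E
python3 plan2.py
```

```text
[0.2, -0.38, 0.25] d [-260.  -28.  128.] tw -51.0 cost 4.4760558212687e-23 [-1.5797 -0.4388  1.8608  0.4694  1.5184  2.56  ] 
  end [-2.0633 -0.4796  1.959   0.7732  1.7858  2.565 ] ang 2.66411108216262 (array([ 0.1263, -0.3532,  0.2638]), array([ 0.6715, -0.1917, -0.7158]), np.float64(44.29397527156806)) (array([1., 0., 0.]), 7) (array([0.7071, 0.    , 0.7071]), 7)
[0.15, -0.4, 0.25] d [-222.  -62.  109.] tw -43.0 cost 7.848721651951711e-18 [-1.7274 -0.3994  1.8356  0.4937  1.5737  2.56  ] 
  end [-2.1902 -0.3593  1.8727  0.7551  1.816   2.565 ] ang 4.496616204553309 (array([ 0.0586, -0.3873,  0.2675]), array([ 0.6585, -0.2217, -0.7192]), np.float64(44.014970921635246)) (array([1., 0., 0.]), 7) (array([0.7071, 0.    , 0.7071]), 7)
[0.1, -0.4, 0.25] d [-180.  -77.   87.] tw -36.0 cost 8.503424455318897e-17 [-1.8726 -0.3916  1.8304  0.5084  1.6405  2.56  ] 
  end [-2.3465 -0.3185  2.0169  0.6928  1.7466  2.565 ] ang 6.312921276685785 (array([ 0.0079, -0.3645,  0.1787]), array([ 0.6379, -0.2477, -0.7292]), np.float64(43.18361037938214)) (array([1., 0., 0.]), 7) (array([ 0.5774, -0.5774
[... 1560 characters left out ...]
0 cost 1.7338927305102027e-21 [-1.8341 -0.2758  1.6499  0.5079  1.6787  2.56  ] 
  end [-2.2458 -0.2476  1.6735  0.7443  1.8769  2.565 ] ang 6.734488505177561 (array([-0.0014, -0.4282,  0.3209]), array([ 0.6274, -0.2499, -0.7375]), np.float64(42.478600728251806)) (array([0.7071, 0.    , 0.7071]), 7) (array([ 0.5774, -0.5774,  0.5774]), 7)
[0.28, -0.2, 0.3] d [-308.  165.   86.] tw -81.0 cost 1.0549439202760127e-05 [-1.0951 -0.76    1.9214  0.3192  1.5773  2.56  ] 
  end [-1.763  -0.5792  1.9451  0.7551  1.7574  2.565 ] ang 3.264482081882058 (array([ 0.2221, -0.3004,  0.2917]), array([ 0.6679, -0.0933, -0.7384]), np.float64(42.40783701810914)) (array([1., 0., 0.]), 7) (array([1., 0., 0.]), 7)
```

Go to [0.25,-0.30,0.32]: d=(-317,60,74), twist -66.

step_arm:
  steps:
    - [[-35,7,8],-7]
    - [[-70,13,16],-14]
    - [[-105,20,24],-21]
    - [[-140,27,33],-29]
    - [[-175,33,41],-36]
    - [[-211,40,49],-43]
    - [[-246,47,57],-50]
    - [[-281,53,66],-57]
    - [[-317,60,74],-64]

```text
time: 11.68
tool_pos: [0.2474, -0.3003, 0.3189]
eef_rot: [-0.395, 0.883, -0.184, 0.174]
ft_force: [-0.9, -0.8, -0.9]
width: -0.0002
```

```bash
python3 o.py
```

```text
q [-1.3924 -0.5917  1.8122  0.4246  1.6219  2.5657] p [ 0.2474 -0.3003  0.3189] t 11.6833 f [-0.9399 -0.7674 -0.8978]
xt [-0.6276 -0.7615 -0.1617] yt [-0.634   0.6205 -0.4615] zt [ 0.4518 -0.1871 -0.8723] tilt 29.275706709622224
```

step_arm:
  steps:
    - [[-26,-26,18],7]
    - [[-52,-52,36],14]
    - [[-78,-78,54],21]
    - [[-104,-104,72],28]
    - [[-127,-136,60],35]
    - [[-150,-168,48],42]
    - [[-173,-200,36],49]

```text
time: 12.27
tool_pos: [0.1465, -0.3136, 0.2553]
eef_rot: [-0.162, 0.937, -0.148, 0.271]
ft_force: [0.2, 0.1, 0.1]
width: -0.0001
```

```bash
python3 o.py
```

```text
q [-1.9295 -0.6225  1.9928  0.6391  1.7506  2.5657] p [ 0.1465 -0.3136  0.2553] t 12.2667 f [0.2122 0.1098 0.1303]
xt [-0.8007 -0.3836 -0.4602] yt [-0.2234  0.9039 -0.3647] zt [ 0.5558 -0.1892 -0.8095] tilt 35.95509436384693
```

step_arm:
  steps:
    - [[-38,-15,5],7]
    - [[-76,-30,10],14]
    - [[-114,-45,15],21]
    - [[-152,-60,20],28]
    - [[-190,-75,25],35]
    - [[-228,-90,30],42]

```text
time: 12.77
tool_pos: [0.0604, -0.2275, 0.2388]
eef_rot: [0.066, 0.938, -0.089, 0.329]
ft_force: [-1.0, 0.5, -0.4]
width: -0.0003
```

```bash
python3 o.py
cat > ik.py <<'E'
from sim import *
from cell import r
def iktool(pt,zt,q0=None,s=None):
    # returns joint 1-5, given tool z dir, ignoring roll
    best=None
    for s in ([0,0,1.5,0,1.2],[.3,.3,1.5,.3,.8],[-.3,0,2,-.3,.8],[0,-.3,2.2,0,.5]):
        f=lambda x:(lambda p,T:np.r_[p-pt,T[:,2]-zt])(*fk(np.r_[x,0],P))
        g=least_squares(f,s,bounds=(LO[:5],HI[:5]))
        if best is None or g.cost<best.cost:best=g
    return best
if __name__=="__main__":
    o=r.observe();T=Ro.from_quat(o["eef_rot"]).as_matrix();zt=T[:,2]
    for name,c in [("up",[.592,.126,.140]),("upout",[.48,.15,.2]),("mid",[.57,.03,.16]),("flat",[.548,-.057,.045]),("flat_out",[.45,-.04,.10])]:
        g=iktool(np.array(c)+.01*zt,zt); x=g.x
        T5=fk(np.r_[x,0],P)[1]; # roll needed to keep present tool x
        R=T5.T@T; j6=np.arctan2(R[1,0],R[0,0]); print(name,"%.1e"%g.cost,x,"j6 for present roll",j6)
E
python3 ik.py
```

```text
q [-2.5511 -0.7561  2.1103  0.6533  2.1431  2.5657] p [ 0.0604 -0.2275  0.2388] t 12.7667 f [-1.0254  0.5492 -0.3704]
xt [-0.7752  0.0663 -0.6282] yt [ 0.1828  0.9755 -0.1225] zt [ 0.6047 -0.2098 -0.7683] tilt 39.79665127362564
up 2.2e-30 [ 0.3186 -0.0418  1.8584 -0.559   0.8227] j6 for present roll -0.8300089431851528
upout 1.6e-23 [ 0.4837 -0.3021  1.951  -0.568   1.0514] j6 for present roll -0.7699430663916499
mid 9.2e-26 [ 0.1028 -0.1906  1.9478 -0.3961  0.778 ] j6 for present roll -1.1293275007258783
flat 2.2e-29 [-0.1335 -0.1119  2.1422 -0.3011  0.4443] j6 for present roll -1.3350751257733793
flat_out 2.5e-23 [-0.1186 -0.4901  2.2799 -0.2192  0.6805] j6 for present roll -1.4252557857239576
```

```bash
cat > path.py <<'E'
from sim import *
Bc=np.array([.574,-.043]); psi=np.radians(-13.6)
bx=np.array([np.cos(psi),np.sin(psi),0]);by=np.array([-np.sin(psi),np.cos(psi),0]);bz=np.array([0,0,1.])
XR=-.022  # rack mid-depth in board x
Piv=np.r_[Bc,0]+by*.130+bz*.015
def rackpose(th,yawx=XR):
    # rotation: rack axes in world when leaned th towards -by
    ry=by*np.cos(th)+bz*np.sin(th); rz=-by*np.sin(th)+bz*np.cos(th)
    R=np.c_[bx,ry,rz]; o=Piv+bx*yawx-R@np.array([0,-.035,.015]); return R,o
boxes=[([-32,-35,0],[32,35,112]),([-10,-35,112],[10,-30,233]),([-10,30,112],[10,35,233]),([-10,-35,221],[10,35,233])]
def sd(p):
    best=1e9
    for lo,hi in boxes:
        lo=np.array(lo)/1000;hi=np.array(hi)/1000
        d=np.maximum(lo-p,p-hi);o=np.linalg.norm(np.maximum(d,0),axis=1)+np.minimum(d.max(1),0)
        best=np.minimum(best,o)
    return best
def grid(x,y,z,n=(13,13,25)):
    g=np.stack(np.meshgrid(np.linspace(-x,x,n[0]),np.linspace(-y,y,n[1]),np.linspace(*z,n[2])),-1).reshape(-1,3);return g/1000
FING=grid(11,14.5,(-73,0));BODY=grid(43,43,(-180,-73),(21,21,25))
def check(p,T,th,yawx=XR):
    R,o=rackpose(th,yawx)
    f=sd((p+FING@T.T-o)@R);b=sd((p+BODY@T.T-o)@R)
    zf=(p+FING@T.T)[:,2].min();zb=(p+BODY@T.T)[:,2].min()
    return f.min()*1000,b.min()*1000,zf*1000,zb*1000
def tcp(th,yr,zr,xr,yawx=XR):
    R,o=rackpose(th,yawx);return o+R@np.array([xr,yr,zr])
E
python3 - <<'E'
from path import *
from cell import r
T=Ro.from_quat(r.observe()["eef_rot"]).as_matrix()
for th,zs,xs in [(0,(125,132,140),(-2,3,8)),(25,(130,140,150),(-2,3,8)),(45,(140,150,160,170),(-2,5,10)),(65,(150,160,170),(0,5,10)),(88,(150,160,170),(0,5,10,15))]:
    for z in zs:
        for x in xs:
            # find the y range in which finger clears
            fr=[(y,check(tcp(np.radians(th),y/1000,z/1000,x/1000),T,np.radians(th))) for y in range(-24,25,2)]
            okk=[(y,c) for y,c in fr if c[0]>0]
            if okk: print(th,z,x,"y free",okk[0][0],okk[-1][0],"body clr %.0f..%.0f"%(okk[0][1][1],okk[-1][1][1]),"zmin f %.0f b %.0f"%(okk[-1][1][2],okk[-1][1][3]), "tcp",tcp(np.radians(th),okk[0][0]/1000,z/1000,x/1000),tcp(np.radians(th),okk[-1][0]/1000,z/1000,x/1000))
            else: print(th,z,x,"none", max(c[0] for y,c in fr))
E
```

```text
0 125 -2 y free -14 12 body clr 4..6 zmin f 116 b 149 tcp [0.5862 0.1094 0.125 ] [0.5923 0.1347 0.125 ]
0 125 3 y free -14 12 body clr -1..1 zmin f 116 b 149 tcp [0.591  0.1082 0.125 ] [0.5972 0.1335 0.125 ]
0 125 8 y free -14 10 body clr -1..-2 zmin f 116 b 149 tcp [0.5959 0.1071 0.125 ] [0.6015 0.1304 0.125 ]
0 132 -2 y free -14 12 body clr 4..3 zmin f 123 b 156 tcp [0.5862 0.1094 0.132 ] [0.5923 0.1347 0.132 ]
0 132 3 y free -14 12 body clr -1..1 zmin f 123 b 156 tcp [0.591  0.1082 0.132 ] [0.5972 0.1335 0.132 ]
0 132 8 y free -14 10 body clr -1..-3 zmin f 123 b 156 tcp [0.5959 0.1071 0.132 ] [0.6015 0.1304 0.132 ]
0 140 -2 y free -14 12 body clr 4..3 zmin f 131 b 164 tcp [0.5862 0.1094 0.14  ] [0.5923 0.1347 0.14  ]
0 140 3 y free -14 12 body clr -1..-2 zmin f 131 b 164 tcp [0.591  0.1082 0.14  ] [0.5972 0.1335 0.14  ]
0 140 8 y free -14 10 body clr -5..-6 zmin f 131 b 164 tcp [0.5959 0.1071 0.14  ] [0.6015 0.1304 0.14  ]
25 130 -2 y free -12 4 body clr 3..3 zmin f 127 b 160 tcp [0.5747 0.062  0.1289] [0.5781 0.0761 0.1357]
25 130 3 y free -12 2 body clr -2..-2 zmin f 126 b 159 t
[... 3675 characters left out ...]
.053   0.0351] [ 0.5542 -0.0526  0.047 ]
88 160 10 y free -20 -14 body clr 3..7 zmin f 32 b 65 tcp [ 0.559  -0.0542  0.0351] [ 0.559 -0.054  0.041]
88 160 15 y free -20 -20 body clr 2..2 zmin f 26 b 59 tcp [ 0.5638 -0.0553  0.0351] [ 0.5638 -0.0553  0.0351]
88 170 0 y free -20 0 body clr 14..27 zmin f 47 b 79 tcp [ 0.5469 -0.0615  0.0354] [ 0.547  -0.0608  0.0554]
88 170 5 y free -20 -8 body clr 13..19 zmin f 39 b 71 tcp [ 0.5517 -0.0627  0.0354] [ 0.5518 -0.0623  0.0474]
88 170 10 y free -20 -14 body clr 12..14 zmin f 33 b 65 tcp [ 0.5566 -0.0639  0.0354] [ 0.5567 -0.0637  0.0414]
88 170 15 y free -20 -20 body clr 12..12 zmin f 27 b 59 tcp [ 0.5615 -0.0651  0.0354] [ 0.5615 -0.0651  0.0354]
```

```bash
cat > tr.py <<'E'
from sim import *
from cell import r
import sys
q=np.array(r.observe()["joint_positions"]);p0,T0=fk(q,P)
W=np.array([p0,[.17,-.25,.33],[.32,-.15,.38],[.41,.0,.36],[.47,.168,.289]])
L=np.r_[0,np.cumsum(np.linalg.norm(np.diff(W,axis=0),axis=1))]
N=int(sys.argv[1]);rows=[]
for i in range(1,N+1):
    s=L[-1]*i/N; pt=np.array([np.interp(s,L,W[:,k]) for k in range(3)])
    d=np.round(T0.T@(pt-p0)*1000); tw=-round(180*i/N); rows.append([d.tolist(),tw])
print(L[-1],rows)
for k in range(1,N+1,2):
    qq=run(q,rows[:k],.6); p,T=fk(qq,P); print(k,qq,p,"tilt",info(qq)[2])
E
python3 tr.py 27
```

```text
0.6995230506973825 [[[-26.0, -2.0, 0.0], -7], [[-52.0, -5.0, 0.0], -13], [[-77.0, -7.0, 0.0], -20], [[-103.0, -9.0, 1.0], -27], [[-129.0, -12.0, 1.0], -33], [[-152.0, -6.0, 3.0], -40], [[-172.0, 10.0, 7.0], -47], [[-191.0, 27.0, 11.0], -53], [[-211.0, 43.0, 16.0], -60], [[-230.0, 60.0, 20.0], -67], [[-250.0, 76.0, 24.0], -73], [[-269.0, 93.0, 29.0], -80], [[-286.0, 111.0, 33.0], -87], [[-293.0, 135.0, 39.0], -93], [[-300.0, 159.0, 45.0], -100], [[-307.0, 184.0, 50.0], -107], [[-314.0, 208.0, 56.0], -113], [[-321.0, 232.0, 62.0], -120], [[-328.0, 257.0, 67.0], -127], [[-332.0, 281.0, 74.0], -133], [[-330.0, 306.0, 81.0], -140], [[-329.0, 331.0, 89.0], -147], [[-328.0, 355.0, 96.0], -153], [[-327.0, 380.0, 104.0], -160], [[-325.0, 405.0, 111.0], -167], [[-324.0, 430.0, 119.0], -173], [[-323.0, 455.0, 126.0], -180]]
1 [-2.4653 -0.76    2.0791  0.6876  2.1238  2.5462] [ 0.0768 -0.2359  0.2557] tilt 39.85252011508106
3 [-2.2745 -0.76    2.012   0.7363  2.0609  2.5283] [ 0.1134 -0.2513  0.2895] tilt 39.797809246268265
5 [-2.0636 -0.76    1.945   0.7525  1.9751  2.5119] [ 0.1562 -0.2602  0.
[... 437 characters left out ...]
 [-0.6371 -0.76    1.8169  0.1963  1.436   2.508 ] [ 0.3674 -0.1234  0.3826] tilt 38.713329977264436
17 [-0.3116 -0.76    1.8458 -0.0082  1.3703  2.565 ] [ 0.3835 -0.0668  0.3706] tilt 39.27587366382195
19 [-0.0467 -0.7122  1.8473 -0.1807  1.3361  2.565 ] [ 0.4014 -0.019   0.3623] tilt 39.7130540875069
21 [ 0.1749 -0.6315  1.8431 -0.3256  1.3146  2.565 ] [0.4212 0.0298 0.3467] tilt 39.73830982952792
23 [ 0.3392 -0.5447  1.8372 -0.4274  1.2973  2.5215] [0.4376 0.0769 0.3276] tilt 39.79665104806876
25 [ 0.4612 -0.4488  1.82   -0.4973  1.2798  2.4242] [0.4534 0.1227 0.308 ] tilt 39.79665127316031
27 [ 0.556  -0.3436  1.7876 -0.549   1.2635  2.3202] [0.4701 0.1685 0.2891] tilt 39.796651275892245
```

step_arm:
  steps:
    - [[-26,-2,0],-7]
    - [[-52,-5,0],-13]
    - [[-77,-7,0],-20]
    - [[-103,-9,1],-27]
    - [[-129,-12,1],-33]
    - [[-152,-6,3],-40]
    - [[-172,10,7],-47]
    - [[-191,27,11],-53]
    - [[-211,43,16],-60]
    - [[-230,60,20],-67]
    - [[-250,76,24],-73]
    - [[-269,93,29],-80]
    - [[-286,111,33],-87]
    - [[-293,135,39],-93]
    - [[-300,159,45],-100]
    - [[-307,184,50],-107]
    - [[-314,208,56],-113]
    - [[-321,232,62],-120]
    - [[-328,257,67],-127]
    - [[-332,281,74],-133]

```text
time: 14.43
tool_pos: [0.4135, 0.006, 0.3551]
eef_rot: [0.838, -0.427, 0.336, -0.048]
ft_force: [1.2, -1.0, -0.4]
width: 0.0001
```

```bash
python3 o.py
python3 - <<'E'
from path import *
from cell import r
o=r.observe();T=Ro.from_quat(o["eef_rot"]).as_matrix();p=o["tool_pos"]
zt=T[:,2]; print("az",np.degrees(np.arctan2(zt[1],zt[0])))
ent=np.array([.591,.126,.135]); pre=ent-.13*zt
print("pre",pre,"d",T.T@(pre-p)*1000)
E
```

```text
q [ 0.0732 -0.6675  1.8422 -0.2598  1.3232  2.5658] p [0.4135 0.006  0.3551] t 14.4333 f [ 1.2487 -0.9736 -0.3619]
xt [ 0.41   -0.7483  0.5214] yt [-0.6832 -0.6307 -0.3679] zt [ 0.6042 -0.2054 -0.7699] tilt 39.65498563836302
az -18.773156074472563
pre [0.5125 0.1527 0.2351] d [-131.8011 -115.9704  122.0358]
```

step_arm:
  steps:
    - [[-15,-14,14],-7]
    - [[-31,-29,29],-14]
    - [[-50,-44,45],-21]
    - [[-69,-61,63],-28]
    - [[-88,-78,82],-35]
    - [[-107,-95,100],-42]
    - [[-125,-110,116],-47]
    - [[-132,-116,122],-47]
    - [[-132,-116,122],-47]

```text
time: 15.18
tool_pos: [0.5126, 0.1516, 0.2314]
eef_rot: [0.94, -0.06, 0.324, 0.089]
ft_force: [-1.0, 0.4, 0.6]
width: 0.0001
```

```bash
python3 o.py
python3 - <<'E'
from h import *
for n,(a,b,c,d),s in (("top",(140,260,200,400),4),("side",(180,310,215,375),4.5)):
    im=r.get_image(n)[:,:,::-1]; cv2.imwrite(f"pics/{n}1.png",cv2.resize(im[a:b,c:d],None,fx=s,fy=s,interpolation=cv2.INTER_CUBIC))
E
```

```text
q [ 0.4553 -0.2637  1.8392 -0.5263  1.1049  2.283 ] p [0.5126 0.1516 0.2314] t 15.1833 f [-1.0037  0.3666  0.5873]
xt [ 0.7833 -0.0554  0.6191] yt [-0.1712 -0.9767  0.1292] zt [ 0.5975 -0.2072 -0.7746] tilt 39.23072402928273
```

View pics/top1.png

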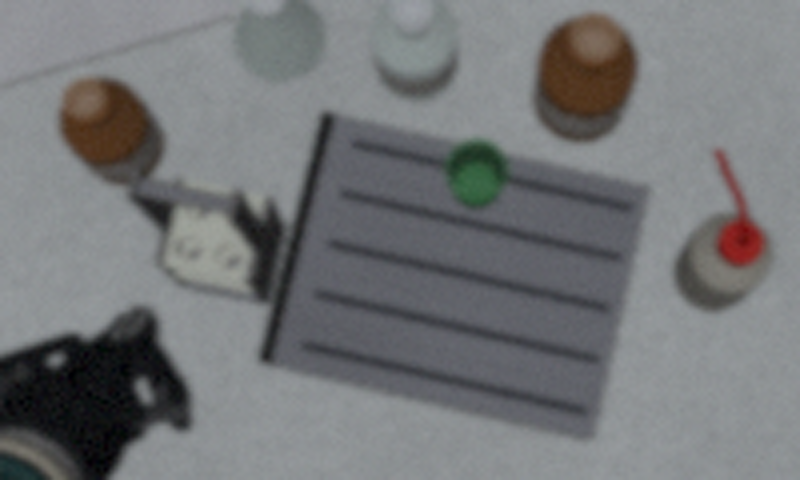

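View pics/side1.png

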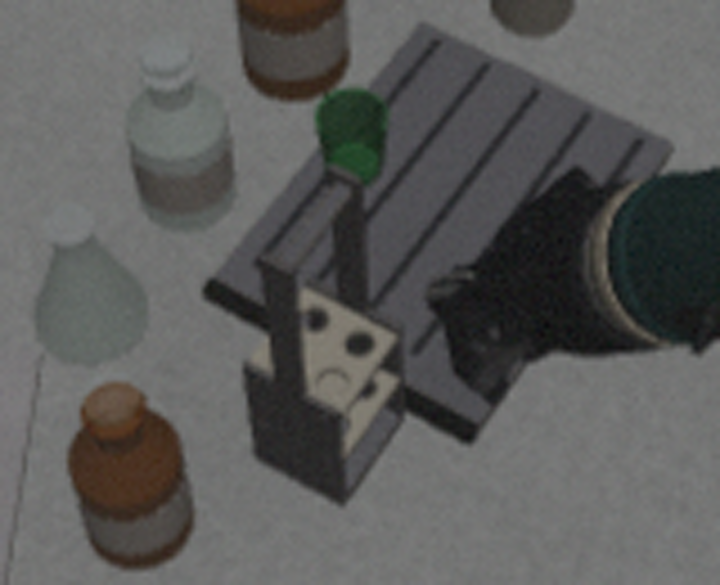

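Run:
```python
from h import *
from scipy.spatial.transform import Rotation as Ro
o=r.observe();T=Ro.from_quat(o["eef_rot"]).as_matrix();p=o["tool_pos"]
for n,(a,b,c,d) in (("top",(170,290,180,300)),("side",(200,290,290,400))):
    im=r.get_image(n)[:,:,::-1].copy(); s=6
    z=cv2.resize(im[a:b,c:d],None,fx=s,fy=s,interpolation=cv2.INTER_CUBIC)
    z=cv2.convertScaleAbs(z,alpha=2.0,beta=20)
    for k in (0,-20,-40,-60,-73,-100):
        for y in (-14.5,0,14.5):
            u=(proj(n,p+T@np.array([0,y,k])/1000)-[c,a]+.5)*s; cv2.circle(z,tuple(int(v) for v in u),3,(0,0,255) if y==0 else (0,255,255),-1)
    cv2.imwrite(f"pics/{n}1g.png",z[:600])
```

```text
(no output)
```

View pics/top1g.png

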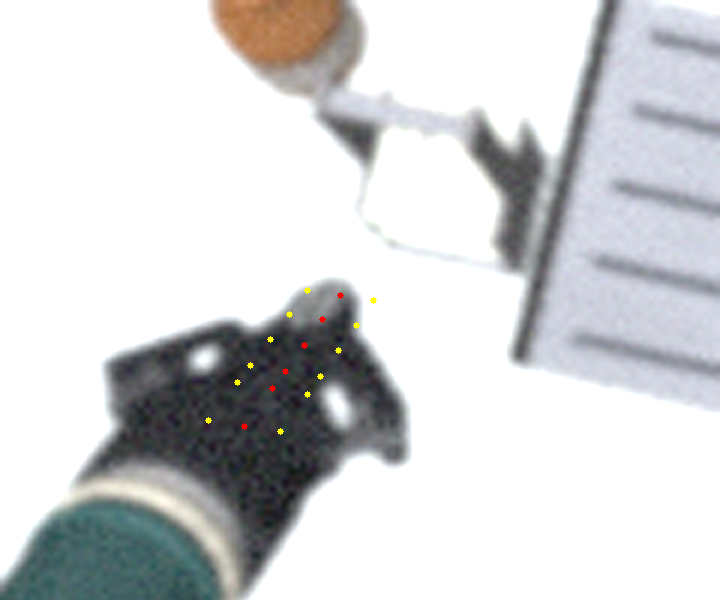

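View pics/side1g.png

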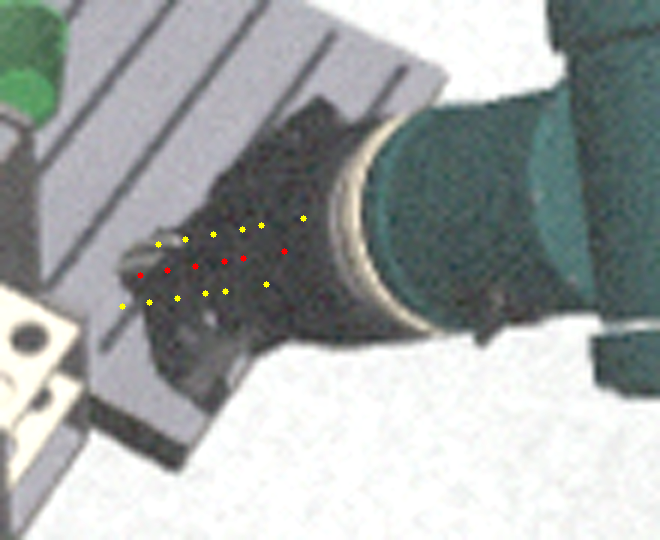

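```bash
cat >> path.py <<'E'
_k=[]
for tz in range(-105,-19,5):
    lat=14.5+.75*(-tz-20) if tz>-67 else min(64,50+ (-tz-67)*.5)
    for ty in np.linspace(-lat,lat,25):
        for tx in (-14,-7,0,7,14): _k.append([tx,ty,tz])
KN=np.array(_k)/1000
def check(p,T,th,yawx=XR):
    R,o=rackpose(th,yawx)
    f=sd((p+FING@T.T-o)@R);b=min(sd((p+BODY@T.T-o)@R).min(),sd((p+KN@T.T-o)@R).min())
    zf=(p+FING@T.T)[:,2].min();zb=min((p+BODY@T.T)[:,2].min(),(p+KN@T.T)[:,2].min())
    return f.min()*1000,b*1000,zf*1000,zb*1000
E
cat > t2.py <<'E'
from path import *
from cell import r
T=Ro.from_quat(r.observe()["eef_rot"]).as_matrix()
for th,zs,xs in [(0,(125,135,145),(-2,0,3)),(15,(135,145),(-2,0)),(30,(140,150,160),(-2,0)),(45,(150,160,170),(-2,0,3)),(60,(160,170,175),(-2,0,3)),(75,(160,170,175),(-2,0,3)),(89,(160,170,175),(-2,0,3))]:
    for z in zs:
        for x in xs:
            fr=[(y,check(tcp(np.radians(th),y/1000,z/1000,x/1000),T,np.radians(th))) for y in range(-24,25,2)]
            okk=[(y,c) for y,c in fr if c[0]>0]
            if okk: print(th,z,x,"y free",okk[0][0],okk[-1][0],"clr %.0f..%.0f"%(okk[0][1][1],okk[-1][1][1]),"zmin f %.0f b %.0f"%(okk[-1][1][2],okk[-1][1][3]), "tcp",tcp(np.radians(th),okk[0][0]/1000,z/1000,x/1000),tcp(np.radians(th),okk[-1][0]/1000,z/1000,x/1000))
            else: print(th,z,x,"none", max(c[0] for y,c in fr))
E
python3 t2.py
```

```text
0 125 -2 y free -14 12 clr -1..-2 zmin f 116 b 130 tcp [0.5862 0.1094 0.125 ] [0.5923 0.1347 0.125 ]
0 125 0 y free -14 12 clr -2..-2 zmin f 116 b 130 tcp [0.5881 0.1089 0.125 ] [0.5942 0.1342 0.125 ]
0 125 3 y free -14 12 clr -2..-2 zmin f 116 b 130 tcp [0.591  0.1082 0.125 ] [0.5972 0.1335 0.125 ]
0 135 -2 y free -14 12 clr -1..-2 zmin f 126 b 140 tcp [0.5862 0.1094 0.135 ] [0.5923 0.1347 0.135 ]
0 135 0 y free -14 12 clr -2..-2 zmin f 126 b 140 tcp [0.5881 0.1089 0.135 ] [0.5942 0.1342 0.135 ]
0 135 3 y free -14 12 clr -2..-2 zmin f 126 b 140 tcp [0.591  0.1082 0.135 ] [0.5972 0.1335 0.135 ]
0 145 -2 y free -14 12 clr -1..-2 zmin f 136 b 150 tcp [0.5862 0.1094 0.145 ] [0.5923 0.1347 0.145 ]
0 145 0 y free -14 12 clr -2..-2 zmin f 136 b 150 tcp [0.5881 0.1089 0.145 ] [0.5942 0.1342 0.145 ]
0 145 3 y free -14 12 clr -2..-2 zmin f 136 b 150 tcp [0.591  0.1082 0.145 ] [0.5972 0.1335 0.145 ]
15 135 -2 y free -12 6 clr 3..-2 zmin f 133 b 146 tcp [0.5792 0.0804 0.1369] [0.5833 0.0973 0.1415]
15 135 0 y free -12 6 clr 1..-2 zmin f 133 b 146 tcp [0.5811 0.0799 0.1369] [0.5852 0.0968 0.1415
[... 3835 characters left out ...]
1..-2 zmin f 38 b 51 tcp [ 0.5521 -0.0528  0.0325] [ 0.5521 -0.0526  0.0465]
89 170 -2 y free -22 2 clr 7..-2 zmin f 46 b 60 tcp [ 0.5449 -0.0614  0.0307] [ 0.545  -0.061   0.0547]
89 170 0 y free -20 -2 clr 6..-2 zmin f 42 b 56 tcp [ 0.5468 -0.0618  0.0327] [ 0.5469 -0.0615  0.0507]
89 170 3 y free -20 -6 clr 4..-2 zmin f 38 b 52 tcp [ 0.5497 -0.0626  0.0327] [ 0.5498 -0.0623  0.0467]
89 175 -2 y free -22 2 clr 9..-2 zmin f 46 b 60 tcp [ 0.5437 -0.0663  0.0308] [ 0.5438 -0.0659  0.0548]
89 175 0 y free -20 -2 clr 7..-2 zmin f 42 b 56 tcp [ 0.5456 -0.0667  0.0328] [ 0.5457 -0.0664  0.0508]
89 175 3 y free -20 -6 clr 4..-2 zmin f 38 b 52 tcp [ 0.5485 -0.0674  0.0328] [ 0.5486 -0.0672  0.0468]
```

step_arm:
  steps:
    - [[0,0,25],0]
    - [[0,0,50],0]
    - [[0,0,75],0]
    - [[0,0,95],0]
    - [[0,0,110],0]
    - [[0,0,120],0]
    - [[0,0,127],0]
    - [[0,0,130],0]
    - [[0,0,130],0]

```text
time: 16.13
tool_pos: [0.5917, 0.1235, 0.1359]
eef_rot: [0.939, -0.062, 0.327, 0.088]
ft_force: [0.2, 0.0, 0.1]
width: -0.0003
```

```bash
python3 o.py
cat > pic.py <<'E'
from h import *
import sys
k=sys.argv[1]
for n,(a,b,c,d),s in (("top",(140,260,200,400),4),("side",(180,310,215,375),4.5)):
    im=r.get_image(n)[:,:,::-1]; cv2.imwrite(f"pics/{n}{k}.png",cv2.convertScaleAbs(cv2.resize(im[a:b,c:d],None,fx=s,fy=s,interpolation=cv2.INTER_CUBIC),alpha=1.5))
E
python3 pic.py 2
```

```text
q [ 0.3194 -0.0597  1.8661 -0.5482  0.8319  2.2913] p [0.5917 0.1235 0.1359] t 16.1333 f [0.1994 0.0335 0.1342]
xt [ 0.7787 -0.0578  0.6247] yt [-0.1734 -0.9768  0.1259] zt [ 0.6029 -0.2064 -0.7707] tilt 39.58743714452327
```

View pics/side2.png

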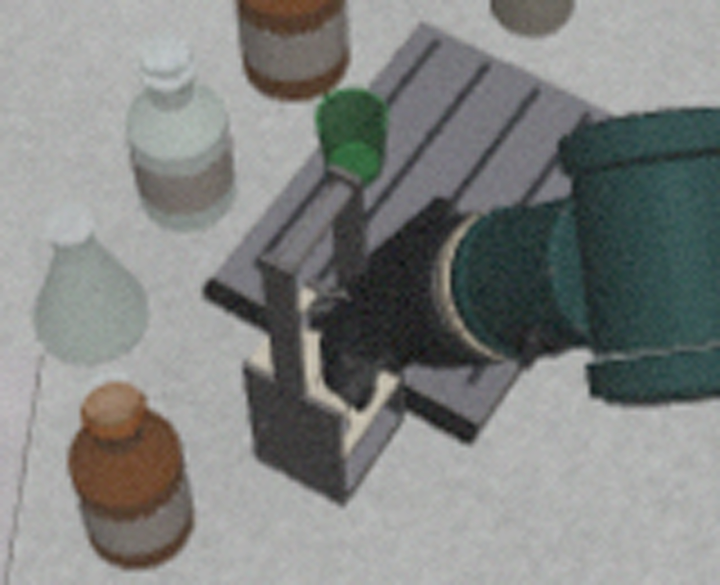

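View pics/top2.png

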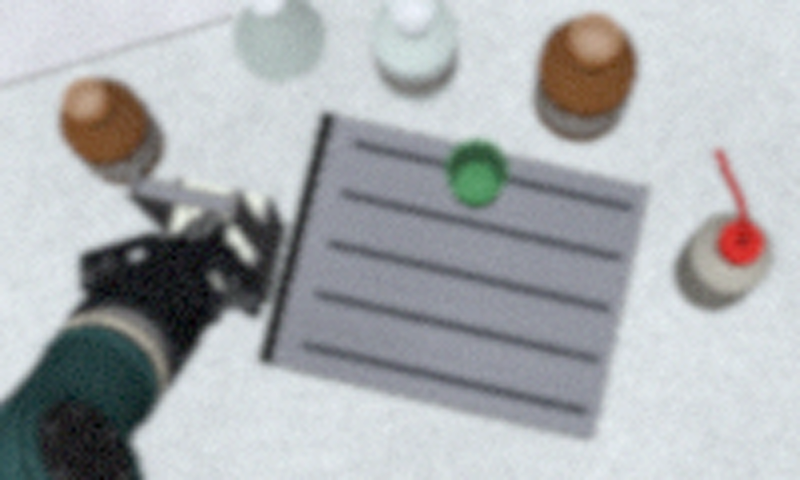

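```bash
cat > rows.py <<'E'
from path import *
from cell import r
import sys
def rows(W,per=5):
    o=r.observe();q=o["joint_positions"];p0,T0=fk(q,P)
    p0=o["tool_pos"]
    out=[]
    for w in W: out.append([np.round(T0.T@(np.array(w)-p0)*1000,1).tolist(),0])
    print(out)
    return T0
E
python3 - <<'E'
from rows import *
W=[]
ths=[0,0,1,3,5,7,9,11,13,15,17,19,21,23,25,27,29,31]
for i,t in enumerate(ths):
    y=-7 if i==0 else (-14 if t<2 else -12.5)
    W.append(tcp(np.radians(t),y/1000,(137+.65*t)/1000,-.002))
T=rows(W); print(np.array(W)); 
for t,w in zip(ths,W): print(t,np.round(check(w,T,np.radians(t)),1))
E
```

```text
[[[-2.4, 8.4, -1.1], 0], [[-3.3, 15.4, -0.7], 0], [[-2.9, 17.6, -1.3], 0], [[-2.1, 20.7, -2.6], 0], [[-1.5, 25.4, -3.8], 0], [[-1.1, 30.1, -4.7], 0], [[-0.8, 34.9, -5.6], 0], [[-0.6, 39.8, -6.3], 0], [[-0.5, 44.8, -6.8], 0], [[-0.6, 49.8, -7.3], 0], [[-0.8, 54.9, -7.5], 0], [[-1.1, 60.0, -7.7], 0], [[-1.5, 65.1, -7.6], 0], [[-2.1, 70.2, -7.4], 0], [[-2.8, 75.4, -7.1], 0], [[-3.6, 80.6, -6.6], 0], [[-4.6, 85.8, -5.9], 0], [[-5.7, 91.0, -5.1], 0]]
[[0.5878 0.1162 0.137 ]
 [0.5862 0.1094 0.137 ]
 [0.5857 0.1073 0.138 ]
 [0.585  0.1045 0.14  ]
 [0.5839 0.1002 0.1417]
 [0.5829 0.0957 0.1433]
 [0.5818 0.0912 0.1448]
 [0.5806 0.0865 0.1461]
 [0.5795 0.0818 0.1472]
 [0.5783 0.077  0.1481]
 [0.5772 0.0721 0.1488]
 [0.576  0.0672 0.1494]
 [0.5747 0.0622 0.1497]
 [0.5735 0.0571 0.1499]
 [0.5723 0.052  0.1498]
 [0.5711 0.0469 0.1496]
 [0.5698 0.0418 0.1491]
 [0.5686 0.0366 0.1484]]
0 [  7.2   2.3 128.3 141.8]
0 [  0.2  -1.1 128.3 141.8]
1 [  0.2  -1.1 129.3 142.8]
3 [  1.5   1.1 131.3 144.8]
5 [  1.4   1.9 133.  146.6]
7 [  1.2   2.  134.6 148.2]
9 [  1.1   2.9 136.1 149.6]
11 [  1.1   3.4 137.4 150.9]
13 [  1.    3.7 138.5 152. ]
15 [  1.    3.9 139.4 152.9]
17 [  0.9   4.  140.1 153.6]
19 [  1.    4.1 140.7 154.2]
21 [  1.    4.2 141.  154.5]
23 [  1.    4.2 141.2 154.7]
25 [  1.1   4.3 141.1 154.6]
27 [  1.2   4.3 140.9 154.4]
29 [  1.3   4.3 140.4 153.9]
31 [  1.4   4.3 139.7 153.3]
```

step_arm:
  steps:
    - [[-2,5,-1],0]
    - [[-2,9,-1],0]
    - [[-3,12,-1],0]
    - [[-3,15,-1],0]
    - [[-3,18,-1],0]
    - [[-2,21,-2],0]
    - [[-2,25,-3],0]
    - [[-1,30,-4],0]
    - [[-1,35,-5],0]
    - [[-1,40,-6],0]

```text
time: 17.07
tool_pos: [0.5802, 0.0856, 0.1447]
eef_rot: [0.939, -0.061, 0.327, 0.089]
ft_force: [0.7, -0.1, -0.4]
width: 0.0002
```

```bash
python3 o.py;python3 pic.py 3
```

```text
q [ 0.2406 -0.1297  1.9106 -0.4916  0.816   2.1818] p [0.5802 0.0856 0.1447] t 17.0667 f [ 0.6852 -0.0994 -0.3811]
xt [ 0.7791 -0.0569  0.6243] yt [-0.1725 -0.9769  0.1263] zt [ 0.6027 -0.2061 -0.7709] tilt 39.56350577501821
```

View pics/side3.png

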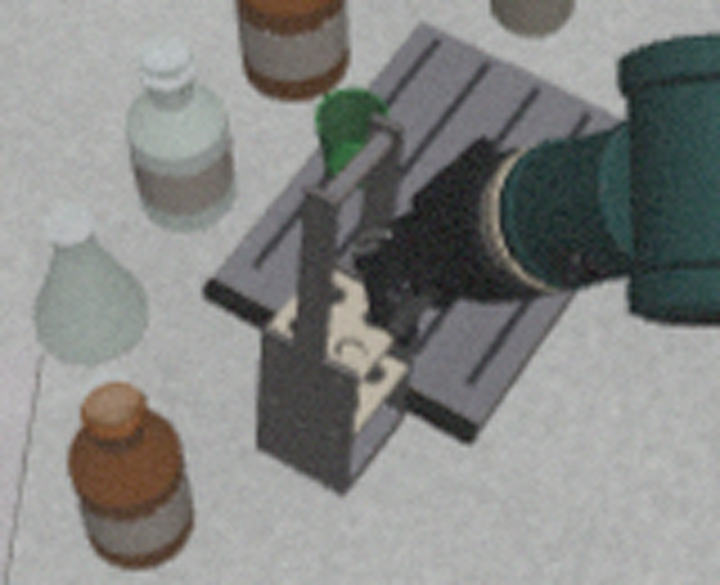

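View pics/top3.png

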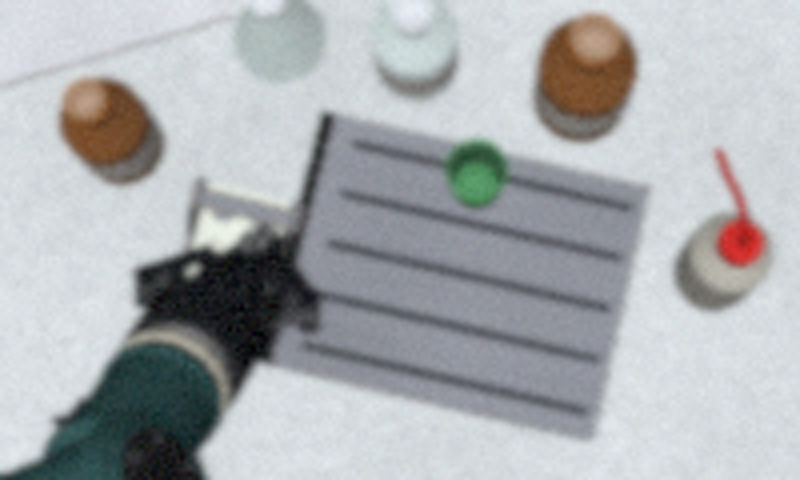

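Run:
```python
from rows import *
print("bar ends: ")
from h import tri,onz,sz,tz
W=[]
ths=[13,15,17,19,21,23,25,27,29,31,33,35,37,38.5,40]
for i,t in enumerate(ths): W.append(tcp(np.radians(t),-.0125,(137+.65*t)/1000,-.002))
T=rows(W)
```

```text
bar ends: 
[[[1.0, 3.8, -1.4], 0], [[0.9, 8.8, -1.8], 0], [[0.7, 13.9, -2.0], 0], [[0.4, 19.0, -2.2], 0], [[-0.0, 24.1, -2.1], 0], [[-0.6, 29.3, -1.9], 0], [[-1.3, 34.5, -1.6], 0], [[-2.1, 39.6, -1.1], 0], [[-3.1, 44.8, -0.4], 0], [[-4.2, 50.0, 0.4], 0], [[-5.4, 55.2, 1.4], 0], [[-6.8, 60.3, 2.5], 0], [[-8.2, 65.5, 3.9], 0], [[-9.4, 69.3, 5.0], 0], [[-10.7, 73.0, 6.1], 0]]
```

step_arm:
  steps:
    - [[1,4,-1],0]
    - [[1,9,-2],0]
    - [[1,14,-2],0]
    - [[0,19,-2],0]
    - [[0,24,-2],0]
    - [[-1,29,-2],0]
    - [[-1,34,-2],0]
    - [[-2,39,-1],0]
    - [[-3,44,0],0]
    - [[-4,49,0],0]
    - [[-5,54,1],0]
    - [[-7,59,2],0]
    - [[-8,63,3],0]

```text
time: 18.25
tool_pos: [0.5646, 0.0237, 0.1448]
eef_rot: [0.939, -0.061, 0.326, 0.089]
ft_force: [-0.0, 0.9, -0.5]
width: 0.0001
```

```bash
python3 o.py;python3 pic.py 4
```

```text
q [ 0.0918 -0.2127  1.9796 -0.3851  0.7671  1.9879] p [0.5646 0.0237 0.1448] t 18.25 f [-0.012   0.9061 -0.4582]
xt [ 0.7794 -0.057   0.6239] yt [-0.1728 -0.9768  0.1266] zt [ 0.6022 -0.2064 -0.7712] tilt 39.537975621187634
```

View pics/side4.png

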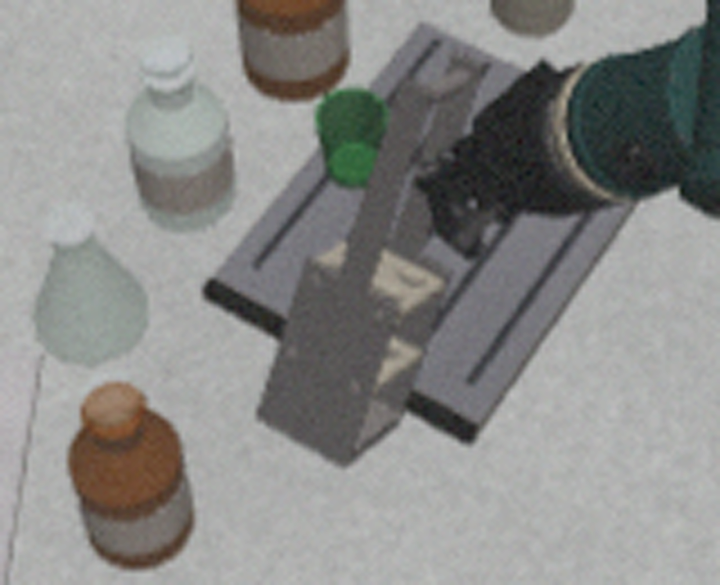

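View pics/top4.png

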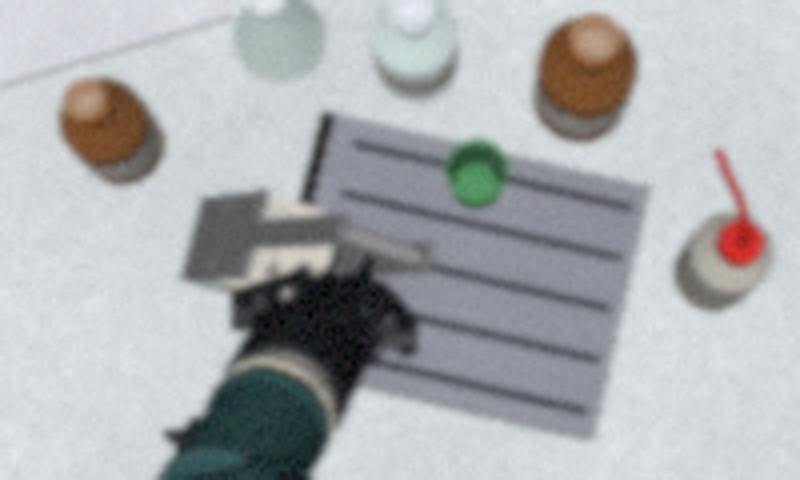

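Run:
```python
from h import *
from path import Piv,by,bx
for n,t,s in (("near foot +y",(183,278),(345,465)),("far foot +y",(203,197),(258,415))):
    X=tri(tz(*t),sz(*s)); d=X-Piv; Y=d@by*1000;Z=d[2]*1000
    print(n,X,"Y,Z,X rel stop",Y,Z,d@bx*1000, "theta",np.degrees(np.arctan2(Z,Y)-np.arctan2(-15,70)),"dist",np.hypot(Y,Z),np.hypot(70,15))
```

```text
near foot +y [0.5686 0.161  0.0394] Y,Z,X rel stop 67.0322091415778 24.404208027288682 -53.2580449831786 theta 32.09964715880004 dist 71.33640327237845 71.58910531638176
far foot +y [0.6289 0.147  0.041 ] Y,Z,X rel stop 67.59429751154985 26.018900962153932 8.724269072280064 theta 33.14784266092673 dist 72.42908437470606 71.58910531638176
```

Run:
```python
from rows import *
W=[]
ths=[38.5,40,41.5,43,44.5,46,47.2,48.4,49.6,50.8]
for i,t in enumerate(ths): W.append(tcp(np.radians(t),-.0125,(137+.6*t)/1000,-.002))
T=rows(W)
for t,w in zip(ths,W): print(t,np.round(check(w,T,np.radians(t-3)),1))
```

```text
[[[-1.3, 5.0, 2.5], 0], [[-2.6, 8.7, 3.7], 0], [[-4.0, 12.3, 5.0], 0], [[-5.4, 16.0, 6.4], 0], [[-6.9, 19.6, 7.8], 0], [[-8.4, 23.1, 9.4], 0], [[-9.7, 25.9, 10.7], 0], [[-11.1, 28.7, 12.1], 0], [[-12.5, 31.4, 13.5], 0], [[-13.9, 34.2, 15.0], 0]]
38.5 [ -2.5   4.3 133.9 147.4]
40 [ -2.3   4.3 132.6 146.2]
41.5 [ -2.2   4.2 131.2 144.8]
43 [ -2.2   4.1 129.7 143.3]
44.5 [ -2.4   4.  128.1 141.7]
46 [ -2.5   4.  126.4 140. ]
47.2 [ -2.3   4.  124.9 138.5]
48.4 [ -2.1   4.  123.4 137. ]
49.6 [ -2.    4.3 121.8 135.4]
50.8 [ -2.2   4.1 120.1 133.7]
```

step_arm:
  steps:
    - [[-1,5,2],0]
    - [[-3,9,4],0]
    - [[-4,12,5],0]
    - [[-5,16,6],0]
    - [[-7,20,8],0]
    - [[-8,23,9],0]
    - [[-8,23,9],0]

```text
time: 18.93
tool_pos: [0.5597, -0.0002, 0.1354]
eef_rot: [0.939, -0.061, 0.326, 0.089]
ft_force: [-0.3, 0.1, 0.2]
width: -0.0003
```

```bash
python3 o.py;python3 pic.py 5
```

```text
q [ 0.0284 -0.2273  2.011  -0.3421  0.7303  1.912 ] p [ 0.5597 -0.0002  0.1354] t 18.9333 f [-0.3157  0.1045  0.1632]
xt [ 0.7798 -0.0575  0.6233] yt [-0.1733 -0.9767  0.1267] zt [ 0.6015 -0.2068 -0.7716] tilt 39.49900544248552
```

View pics/side5.png

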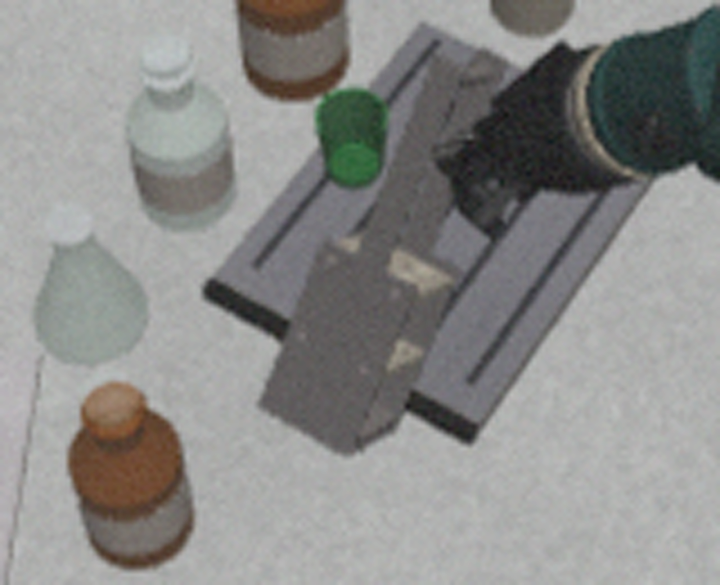

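View pics/top5.png

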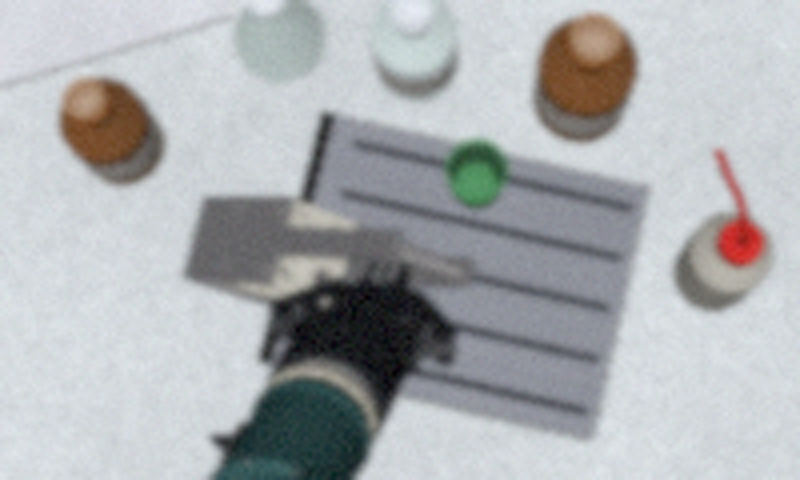

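```bash
cat > th.py <<'E'
from h import *
from path import Piv,by,bx
def est(L):
    for t,s in L:
        X=tri(tz(*t),sz(*s)); d=X-Piv; Y=d@by*1000;Z=d[2]*1000
        print("Y,Z,X rel stop",np.round([Y,Z,d@bx*1000],1), "theta",np.degrees(np.arctan2(Z,Y)-np.arctan2(-15,70)).round(1),"dist",np.hypot(Y,Z).round(1))
E
python3 - <<'E'
from th import *
est([((187,275),(348,453)),((205,198),(260,402))])
E
```

```text
Y,Z,X rel stop [ 63.   31.9 -52. ] theta 38.9 dist 70.6
Y,Z,X rel stop [64.2 36.8  7.6] theta 41.9 dist 74.0
```

step_arm:
  steps:
    - [[-1,3,1],0]
    - [[-3,5,3],0]
    - [[-4,8,4],0]
    - [[-5,10,5],0]
    - [[-6,12,6],0]
    - [[-6,12,6],0]

```text
time: 19.53
tool_pos: [0.5566, -0.0125, 0.1286]
eef_rot: [0.939, -0.061, 0.326, 0.089]
ft_force: [-0.1, 0.2, -1.1]
width: -0.0
```

```bash
python3 o.py;python3 pic.py 6
```

```text
q [-0.0056 -0.2328  2.0298 -0.3181  0.7066  1.8703] p [ 0.5566 -0.0125  0.1286] t 19.5333 f [-0.1453  0.2115 -1.1379]
xt [ 0.7798 -0.0573  0.6234] yt [-0.1729 -0.9768  0.1265] zt [ 0.6017 -0.2065 -0.7716] tilt 39.50531530810073
```

View pics/side6.png

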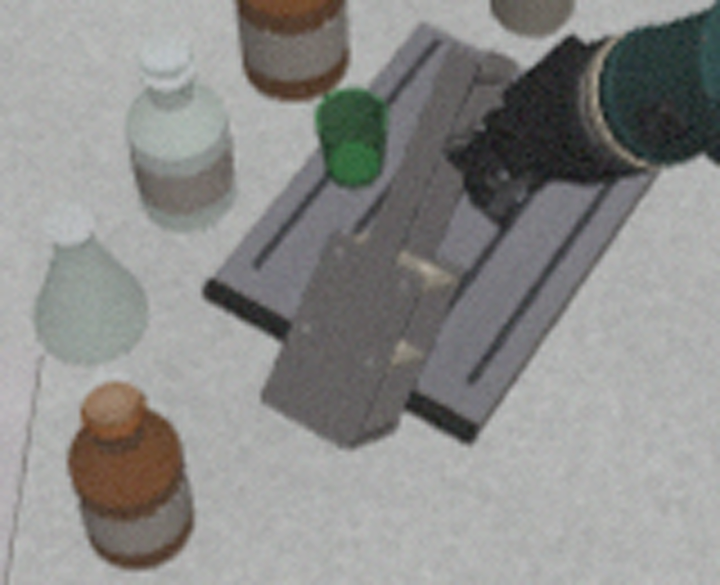

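View pics/top6.png

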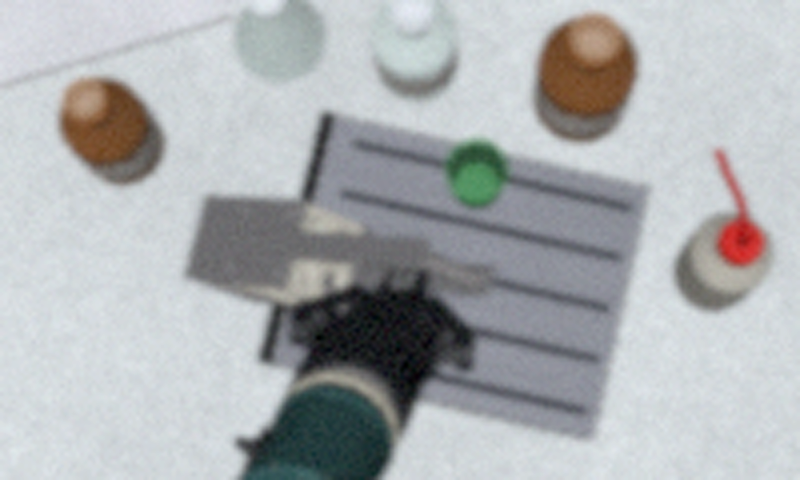

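step_arm:
  steps:
    - [[-1,3,1],0]
    - [[-3,5,3],0]
    - [[-4,8,4],0]
    - [[-4,8,4],0]
    - [[-4,8,4],0]

```text
time: 20.05
tool_pos: [0.5547, -0.0208, 0.1243]
eef_rot: [0.939, -0.061, 0.326, 0.089]
ft_force: [0.3, 0.3, 1.0]
width: -0.0001
```

```bash
python3 o.py;python3 pic.py 7
```

```text
q [-0.0288 -0.2358  2.0417 -0.301   0.6909  1.8411] p [ 0.5547 -0.0208  0.1243] t 20.05 f [0.2773 0.3079 0.9978]
xt [ 0.7795 -0.0574  0.6238] yt [-0.173  -0.9768  0.1263] zt [ 0.602  -0.2064 -0.7713] tilt 39.52634317206906
```

View pics/side7.png

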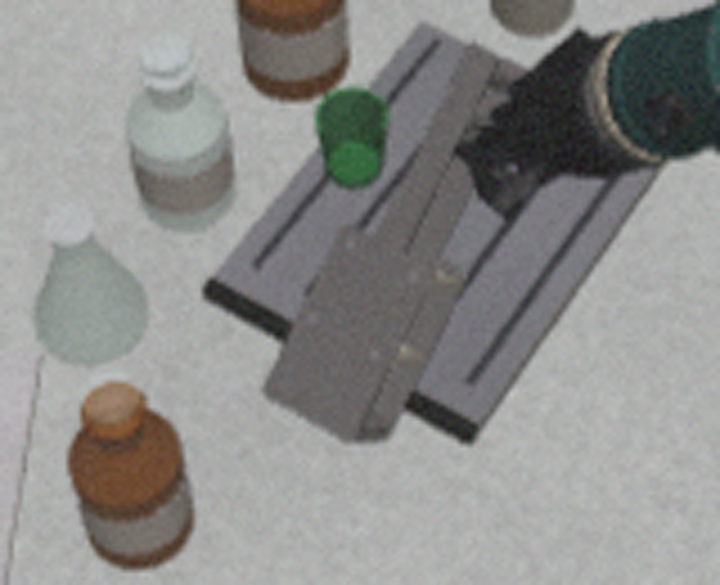

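View pics/top7.png

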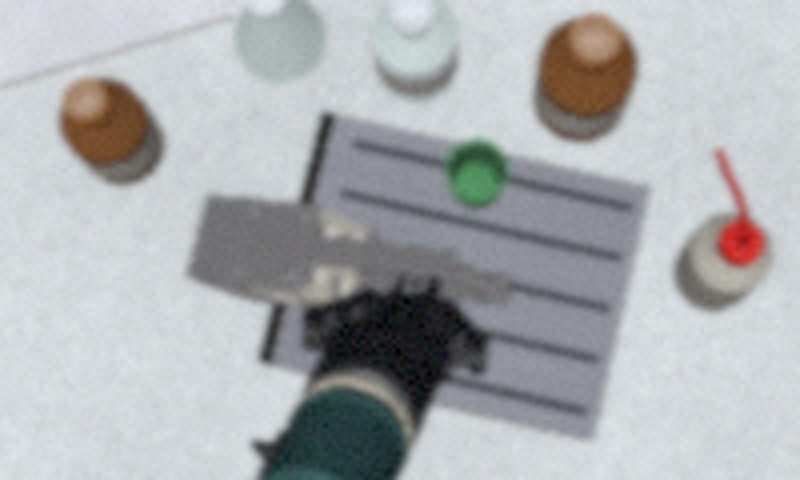

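Run:
```python
from th import *
est([((189,275),(348,447)),((207,196),(263,398))])
est([((190,273),(351,440)),((208,196),(265,390))])
from path import *
o=r.observe();p=o["tool_pos"]
for t in (48,50,52,54,56):
    R,oo=rackpose(np.radians(t)); T=Ro.from_quat(o["eef_rot"]).as_matrix()
    print(t,(p-oo)@R*1000,check(p,T,np.radians(t)))
```

```text
Y,Z,X rel stop [ 61.   35.3 -51.6] theta 42.1 dist 70.5
Y,Z,X rel stop [62.3 39.   7.9] theta 44.2 dist 73.5
Y,Z,X rel stop [ 59.2  41.4 -51.6] theta 47.1 dist 72.2
Y,Z,X rel stop [60.2 46.   7.1] theta 49.5 dist 75.8
48 [ -1.7876 -28.8919 172.0919] (np.float64(-2.4732025466281393), np.float64(4.1378195309564445), np.float64(115.9574653197648), np.float64(129.50497337372124))
50 [ -1.7876 -23.4132 171.7831] (np.float64(-2.409067919515853), np.float64(4.485877365156426), np.float64(115.9574653197648), np.float64(129.50497337372124))
52 [ -1.7876 -17.9486 171.2832] (np.float64(-0.6311814226188771), np.float64(5.6103295432809555), np.float64(115.9574653197648), np.float64(129.50497337372124))
54 [ -1.7876 -12.5048 170.5929] (np.float64(4.157098403305609), np.float64(4.308059081229498), np.float64(115.9574653197648), np.float64(129.50497337372124))
56 [ -1.7876  -7.0884 169.713 ] (np.float64(5.060142863913437), np.float64(1.2403133317688892), np.float64(115.9574653197648), np.float64(129.50497337372124))
```

step_arm:
  steps:
    - [[0,0,0],0]
    - [[0,0,0],0]

```text
time: 20.32
tool_pos: [0.555, -0.0204, 0.1247]
eef_rot: [0.939, -0.061, 0.327, 0.088]
ft_force: [-0.2, -0.0, 0.7]
width: 0.0004
```

```bash
python3 o.py;python3 pic.py 8
```

```text
q [-0.0281 -0.2359  2.041  -0.3011  0.691   1.8412] p [ 0.555  -0.0204  0.1247] t 20.3167 f [-0.1699 -0.0417  0.7237]
xt [ 0.7792 -0.0568  0.6243] yt [-0.1724 -0.9769  0.1263] zt [ 0.6027 -0.206  -0.7709] tilt 39.56132749028515
```

View pics/side8.png

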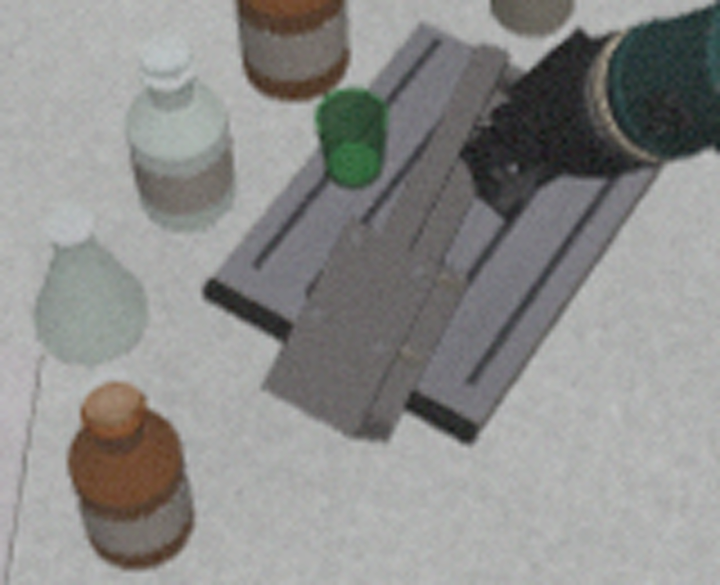

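Run:
```python
from rows import *
W=[]
ths=[58,59.3,60.6,62,63.4,64.8,66.2,67.6,69,70.4,71.8,73.2,74.6,76]
for i,t in enumerate(ths): W.append(tcp(np.radians(t),-.003,.1695,-.001))
T=rows(W)
print(W[-1])
for t,w in zip(ths,W): print(t,np.round(check(w,T,np.radians(t)),1))
```

```text
[[[0.0, 1.5, 1.1], 0], [[-1.9, 3.6, 3.3], 0], [[-3.9, 5.6, 5.5], 0], [[-6.0, 7.7, 7.9], 0], [[-8.2, 9.8, 10.3], 0], [[-10.4, 11.7, 12.8], 0], [[-12.6, 13.6, 15.4], 0], [[-14.9, 15.3, 17.9], 0], [[-17.2, 17.0, 20.5], 0], [[-19.5, 18.7, 23.2], 0], [[-21.8, 20.2, 25.8], 0], [[-24.2, 21.6, 28.6], 0], [[-26.5, 23.0, 31.3], 0], [[-28.9, 24.2, 34.1], 0]]
[ 0.5488 -0.0494  0.0834]
58 [  1.8  -0.1 115.3 128.9]
59.3 [  1.8  -0.1 112.7 126.2]
60.6 [  1.9  -0.1 110.  123.6]
62 [  1.9  -0.1 107.1 120.6]
63.4 [  2.   -0.1 104.1 117.6]
64.8 [  2.1  -0.2 101.  114.6]
66.2 [  2.2  -0.2  97.9 111.5]
67.6 [  2.3  -0.2  94.8 108.3]
69 [  2.5  -0.2  91.5 105.1]
70.4 [  2.7  -0.2  88.3 101.8]
71.8 [ 2.7 -0.1 85.  98.5]
73.2 [ 2.8 -0.1 81.6 95.1]
74.6 [ 2.8 -0.1 78.2 91.7]
76 [ 2.9 -0.1 74.7 88.3]
```

step_arm:
  steps:
    - [[0,1,1],0]
    - [[-2,3,3],0]
    - [[-4,5,5],0]
    - [[-6,7,8],0]
    - [[-8,9,10],0]
    - [[-10,11,13],0]
    - [[-13,13,15],0]

```text
time: 21.0
tool_pos: [0.5515, -0.0359, 0.1061]
eef_rot: [0.939, -0.061, 0.326, 0.089]
ft_force: [0.8, -0.0, -1.0]
width: 0.0001
```

```bash
python3 o.py;python3 pic.py 9
```

```text
q [-0.072  -0.2255  2.0736 -0.2761  0.6383  1.7954] p [ 0.5515 -0.0359  0.1061] t 21.0 f [ 0.8074 -0.0224 -0.9706]
xt [ 0.7794 -0.057   0.6239] yt [-0.1727 -0.9768  0.1264] zt [ 0.6022 -0.2062 -0.7712] tilt 39.536832636852225
```

View pics/side9.png

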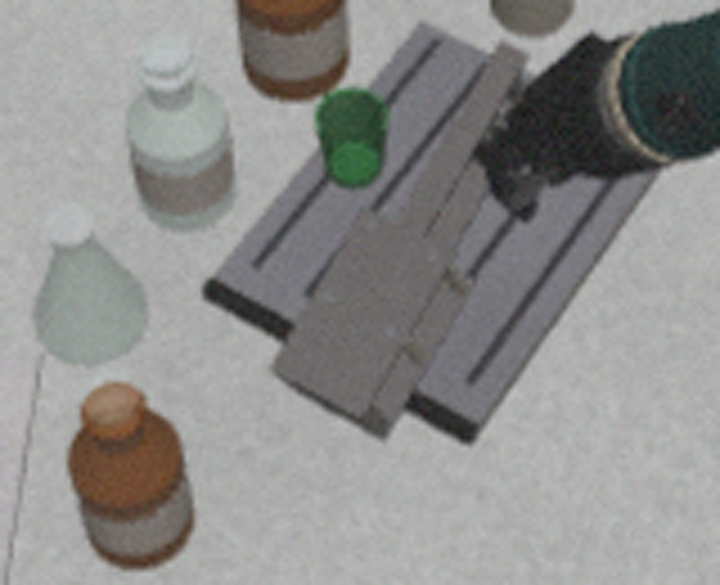

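View pics/top9.png

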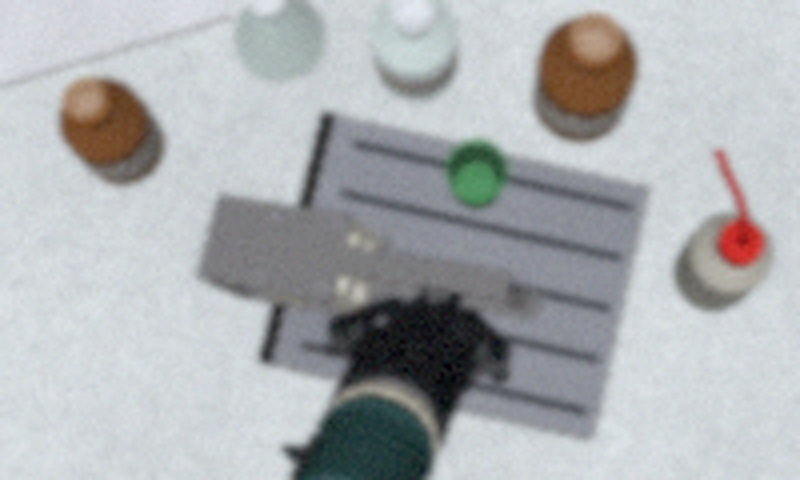

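Run:
```python
from th import *
est([((200,274),(364,410)),((220,196),(276,367))])
from rows import *
W=[]
ths=[67,68.4,69.8,71.2,72.6,74,75.4,76.8,78.2,79.6,81,82.4,83.8,85.2]
for i,t in enumerate(ths): W.append(tcp(np.radians(t),-.003,.1695,-.001))
rows(W)
```

```text
Y,Z,X rel stop [ 47.9  61.4 -53.4] theta 64.1 dist 77.9
Y,Z,X rel stop [49.3 57.3  6.7] theta 61.4 dist 75.6
[[[0.6, 1.1, 1.2], 0], [[-1.6, 2.8, 3.8], 0], [[-3.9, 4.5, 6.4], 0], [[-6.2, 6.0, 9.1], 0], [[-8.6, 7.5, 11.8], 0], [[-10.9, 8.9, 14.5], 0], [[-13.3, 10.2, 17.2], 0], [[-15.6, 11.4, 20.0], 0], [[-18.0, 12.5, 22.8], 0], [[-20.4, 13.6, 25.7], 0], [[-22.8, 14.5, 28.5], 0], [[-25.3, 15.3, 31.4], 0], [[-27.7, 16.1, 34.3], 0], [[-30.1, 16.8, 37.2], 0]]
```

step_arm:
  steps:
    - [[1,1,1],0]
    - [[-2,3,4],0]
    - [[-4,5,6],0]
    - [[-6,6,9],0]
    - [[-9,8,12],0]
    - [[-11,9,14],0]
    - [[-13,10,17],0]
    - [[-16,11,20],0]
    - [[-18,12,23],0]

```text
time: 21.85
tool_pos: [0.5491, -0.0511, 0.0784]
eef_rot: [0.939, -0.061, 0.326, 0.089]
ft_force: [-0.3, -0.6, 0.4]
width: -0.0001
```

```bash
python3 o.py;python3 pic.py 10
```

```text
q [-0.1159 -0.1944  2.111  -0.2566  0.5615  1.7554] p [ 0.5491 -0.0511  0.0784] t 21.85 f [-0.2645 -0.637   0.3698]
xt [ 0.7797 -0.0569  0.6236] yt [-0.1724 -0.9769  0.1264] zt [ 0.602  -0.2061 -0.7714] tilt 39.51618297658904
```

View pics/side10.png

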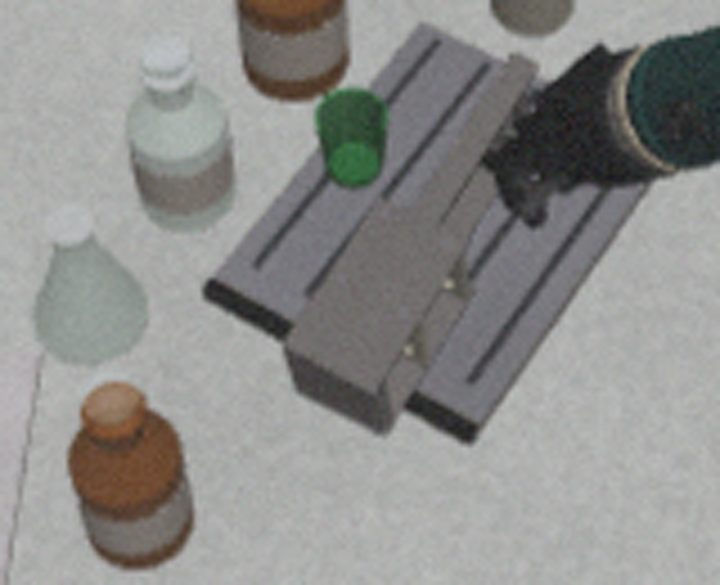

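View pics/top10.png

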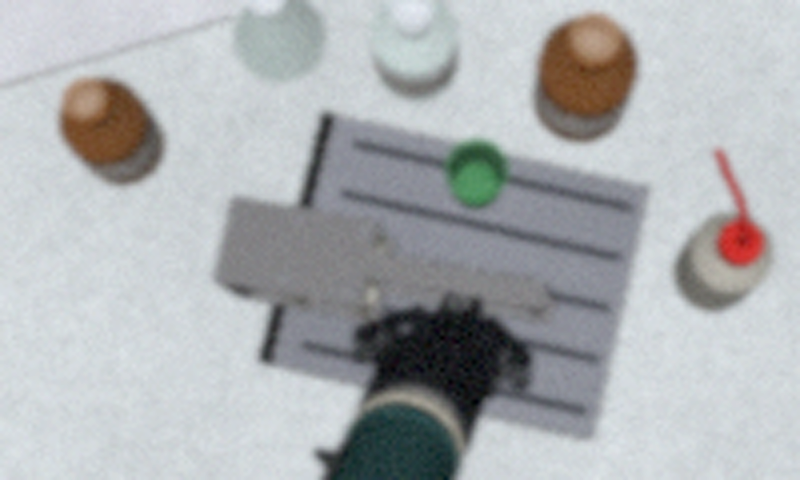

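Run:
```python
from rows import *
W=[]
L=[(79.4,-3),(80.6,-3),(81.8,-3),(83,-3),(84.2,-3),(85.4,-3),(86.4,-3),(87.4,-3),(88.4,-3),(89.4,-3),(90,-4.5),(90,-6),(90,-8),(90,-10),(90,-12)]
for t,y in L: W.append(tcp(np.radians(t),y/1000,.1695,-.001))
T=rows(W);print(W[9],W[-1])
for (t,y),w in zip(L,W): print(t,np.round(check(w,T,np.radians(t)),1))
```

```text
[[[-2.3, 1.7, 2.2], 0], [[-4.3, 2.5, 4.7], 0], [[-6.4, 3.3, 7.1], 0], [[-8.5, 4.0, 9.6], 0], [[-10.6, 4.6, 12.1], 0], [[-12.7, 5.1, 14.6], 0], [[-14.4, 5.6, 16.7], 0], [[-16.1, 5.9, 18.8], 0], [[-17.9, 6.2, 20.9], 0], [[-19.6, 6.5, 23.0], 0], [[-21.6, 6.4, 25.4], 0], [[-22.6, 6.2, 26.6], 0], [[-23.8, 6.0, 28.1], 0], [[-25.0, 5.7, 29.6], 0], [[-26.3, 5.5, 31.2], 0]]
[ 0.546  -0.0611  0.0486] [ 0.5459 -0.0614  0.038 ]
79.4 [ 3.   0.2 66.2 79.8]
80.6 [ 2.9  0.4 63.1 76.7]
81.8 [ 2.8  0.7 60.  73.6]
83 [ 2.6  0.7 56.9 70.5]
84.2 [ 2.3  0.3 53.8 67.4]
85.4 [ 2.  -0.1 50.6 64.2]
86.4 [ 1.8 -0.5 48.  61.5]
87.4 [ 1.6 -0.8 45.3 58.9]
88.4 [ 1.4 -1.1 42.6 56.2]
89.4 [ 1.3 -1.5 39.9 53.5]
90 [ 2.5 -0.2 36.8 50.4]
90 [ 3.1  0.7 35.3 48.9]
90 [ 4.4  0.7 33.3 46.9]
90 [ 5.6  1.2 31.3 44.9]
90 [ 6.9  3.1 29.3 42.9]
```

step_arm:
  steps:
    - [[-2,2,2],0]
    - [[-4,3,5],0]
    - [[-6,3,7],0]
    - [[-8,4,10],0]
    - [[-11,5,12],0]
    - [[-13,5,15],0]
    - [[-14,6,17],0]
    - [[-16,6,19],0]
    - [[-17,6,20],0]
    - [[-18,6,21],0]
    - [[-19,6,22],0]
    - [[-20,6,23],0]
    - [[-21,6,24],0]
    - [[-22,6,25],0]
    - [[-22,6,26],0]
    - [[-23,6,27],0]

```text
time: 23.28
tool_pos: [0.5469, -0.0611, 0.0448]
eef_rot: [0.939, -0.061, 0.327, 0.089]
ft_force: [-0.2, -0.4, 0.0]
width: 0.0
```

```bash
python3 o.py;python3 pic.py 11
```

```text
q [-0.1453 -0.144   2.1494 -0.2618  0.4676  1.7486] p [ 0.5469 -0.0611  0.0448] t 23.2833 f [-0.2065 -0.4269  0.0342]
xt [ 0.779  -0.0568  0.6245] yt [-0.1725 -0.9769  0.1263] zt [ 0.6029 -0.2061 -0.7708] tilt 39.57807712729348
```

View pics/side11.png

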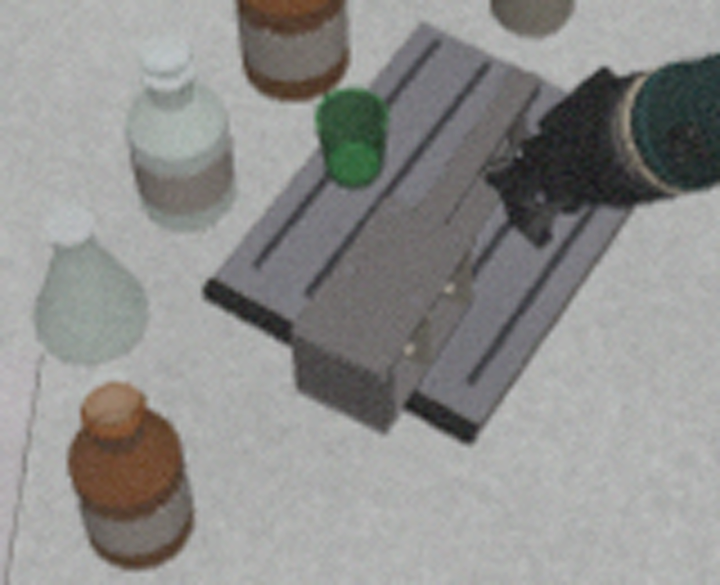

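View pics/top11.png

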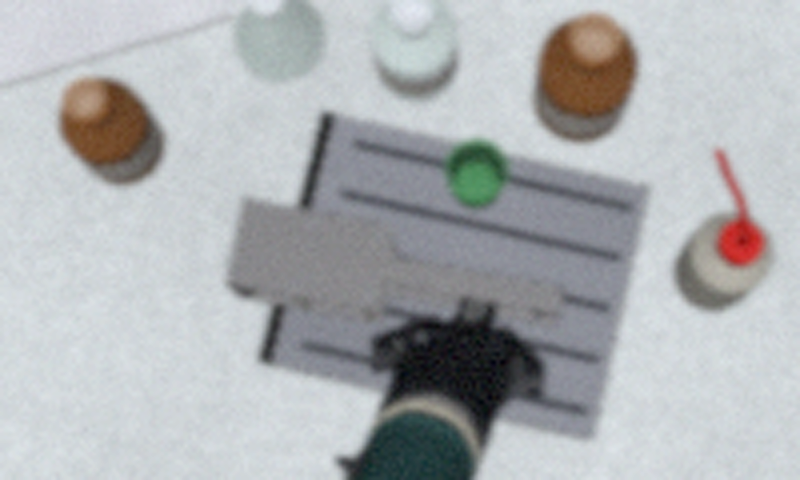

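step_arm:
  steps:
    - [[-1,0,1],0]
    - [[-1,0,2],0]
    - [[-2,0,2],0]
    - [[-3,0,3],0]
    - [[-3,0,4],0]
    - [[-4,0,5],0]
    - [[-5,0,6],0]
    - [[-5,0,6],0]

```text
time: 24.05
tool_pos: [0.546, -0.062, 0.0364]
eef_rot: [0.939, -0.061, 0.326, 0.089]
ft_force: [-0.1, -0.6, -0.3]
width: -0.0001
```

```bash
python3 o.py;python3 pic.py 12
python3 - <<'E'
import cv2,numpy as np
a=cv2.imread("pics/side11.png");b=cv2.imread("pics/side12.png");cv2.imwrite("pics/cmp12.png",np.vstack([a[50:330,180:560],b[50:330,180:560]]))
E
```

```text
q [-0.1482 -0.1299  2.1574 -0.2692  0.447   1.7555] p [ 0.546  -0.062   0.0364] t 24.05 f [-0.1096 -0.6088 -0.3314]
xt [ 0.7799 -0.057   0.6234] yt [-0.1725 -0.9769  0.1264] zt [ 0.6017 -0.2061 -0.7717] tilt 39.49757845551831
```

View pics/cmp12.png

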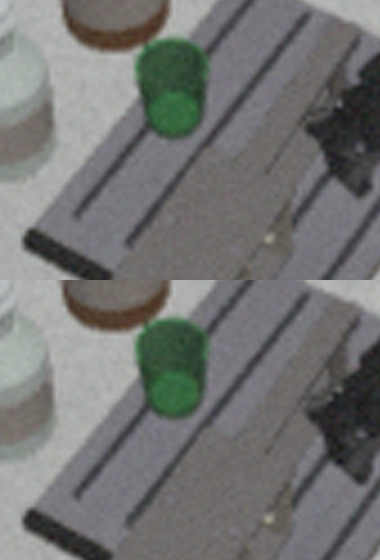

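step_arm:
  steps:
    - [[-1,0,1],0]
    - [[-2,0,2],0]
    - [[-3,0,3],0]
    - [[-3,0,3],0]

```text
time: 24.48
tool_pos: [0.5455, -0.0625, 0.0322]
eef_rot: [0.939, -0.061, 0.326, 0.088]
ft_force: [0.4, 0.4, -1.0]
width: -0.0
```

```bash
python3 pic.py 13
python3 - <<'E'
import cv2,numpy as np
I={k:cv2.cvtColor(cv2.imread(f"pics/side{k}.png"),cv2.COLOR_BGR2GRAY).astype(np.float32) for k in (11,12,13)}
# shift of the rack patch (box+post, left of the gripper)
sl=(slice(120,340),slice(300,470))
for a,b in ((11,12),(12,13)): print(a,b,cv2.phaseCorrelate(I[a][sl],I[b][sl]))
sl=(slice(60,150),slice(420,545))
for a,b in ((11,12),(12,13)): print("post",a,b,cv2.phaseCorrelate(I[a][sl],I[b][sl]), np.abs(I[a][sl]-I[b][sl]).mean())
E
python3 o.py
```

```text
11 12 ((0.019919592703331546, 0.4771156355370323), 0.7156463924455054)
12 13 ((0.01068305212299947, 0.5338005986376544), 0.7279398035120082)
post 11 12 ((0.5646984710943102, -0.03739145707746161), 0.6595564058091905) 3.7290666
post 12 13 ((0.5310140341733458, -0.05122081189633576), 0.7206075815836589) 3.0798223
q [-0.1497 -0.1234  2.1616 -0.2734  0.4357  1.7594] p [ 0.5457 -0.0625  0.0326] t 24.5833 f [ 0.3438 -0.0848 -0.3476]
xt [ 0.7795 -0.0569  0.6239] yt [-0.1725 -0.9769  0.1263] zt [ 0.6022 -0.2061 -0.7713] tilt 39.532182044967065
```

View pics/side13.png

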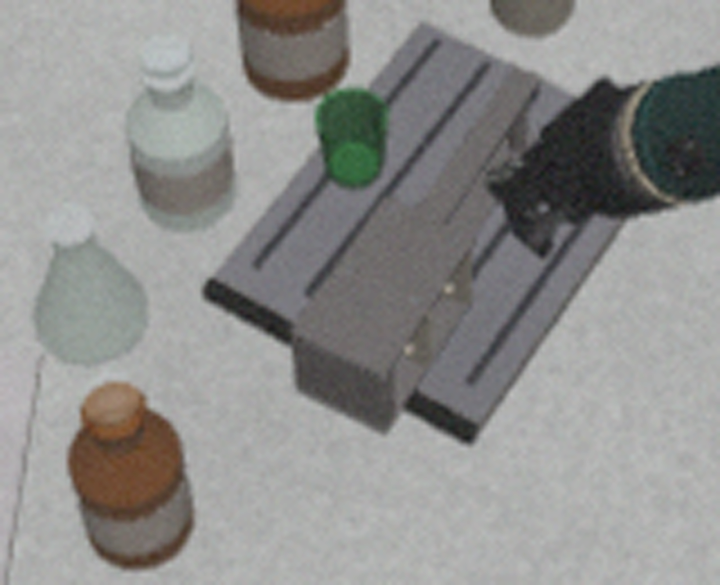

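Run:
```python
from th import *
for n,t,s in (("foot far",(245,198),(293,335)),("foot near",(231,284),(393,373)),("box far",(390,230),(388,197)),("post end far",(564,284),(516,67)),("post end near",(558,320),(538,82))):
    X=tri(tz(*t),sz(*s)); d=X-Piv; print(n,X,"board-rel stop x,y,z",np.round([d@bx*1000,d@by*1000,d[2]*1000],1))
```

```text
foot far [0.6192 0.1104 0.0799] board-rel stop x,y,z [ 7.9 29.8 64.9]
foot near [0.5548 0.1188 0.0848] board-rel stop x,y,z [-56.7  22.8  69.8]
box far [0.5951 0.0051 0.0877] board-rel stop x,y,z [  9.2 -78.2  72.7]
post end far [ 0.5536 -0.1198  0.0832] board-rel stop x,y,z [  -1.8 -209.4   68.2]
post end near [ 0.5326 -0.1149  0.0799] board-rel stop x,y,z [ -23.3 -209.6   64.9]
```

View pics/top13.png

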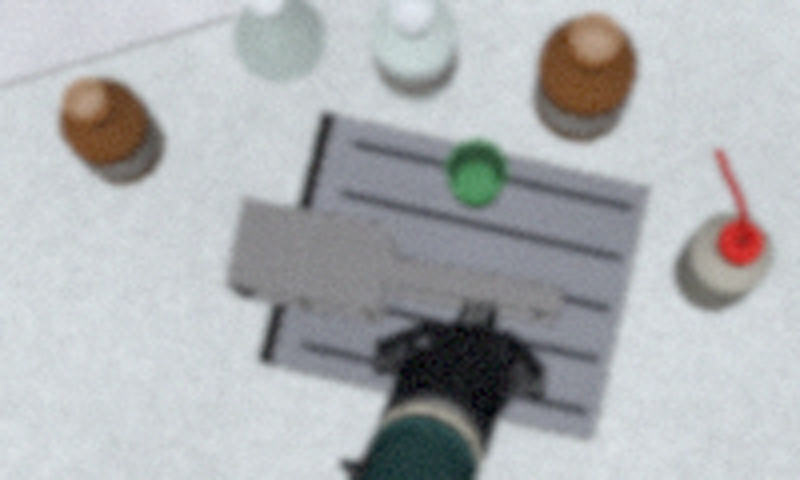

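step_arm:
  steps:
    - [[0,0,-5],0]
    - [[0,0,-12],0]
    - [[0,0,-22],0]
    - [[0,0,-35],0]
    - [[0,0,-50],0]
    - [[0,0,-70],0]
    - [[0,0,-90],0]
    - [[0,0,-115],0]
    - [[0,0,-140],0]
    - [[0,0,-165],0]
    - [[0,0,-165],0]

```text
time: 25.5
tool_pos: [0.4471, -0.0278, 0.1665]
eef_rot: [0.937, -0.061, 0.332, 0.088]
ft_force: [1.1, -0.3, 1.8]
width: 0.0001
```

```bash
python3 pic.py 14; python3 o.py
```

```text
q [-0.0723 -0.5921  2.1889 -0.2115  0.8778  1.7071] p [ 0.4466 -0.0282  0.1619] t 25.6 f [-0.0725  0.0868 -0.7885]
xt [ 0.7767 -0.0562  0.6273] yt [-0.1723 -0.977   0.1258] zt [ 0.6058 -0.2058 -0.7685] tilt 39.777010703638375
```

View pics/side14.png

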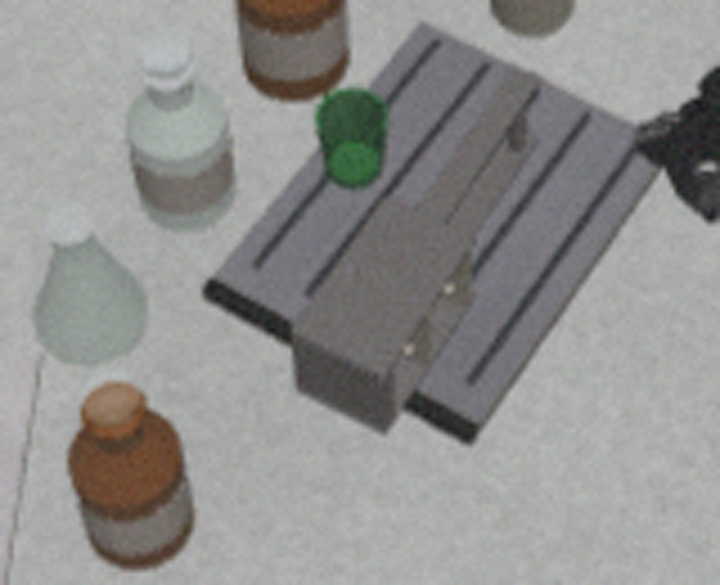

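View pics/top14.png

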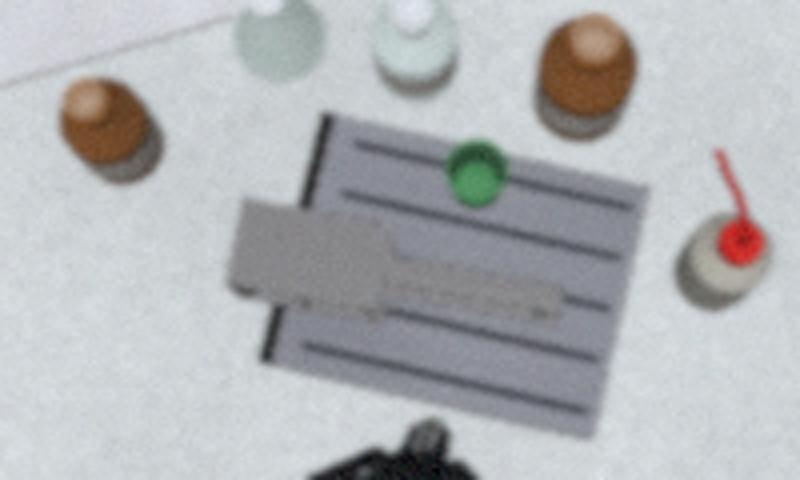

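The rack lies flat and square, it didn't move when the fingers came out, and the gripper is clear of everything. I'm handing the job in.

```bash
python3 -c "
from cell import r
print(r.job_done()); print(r.observe()['time'])"
```

```text
the job is handed in; nothing more can be done
None
the job is handed in; nothing more can be done
```

The rack now lies flat on its side on the draining board, square to the stop with its foot end still there, and the job was handed in at about 25.6 s. No verdict was reported.

**What I did**
- **Tilting the tool:** the moves can only shift and twist the tool, and a tool pointing straight down cannot enter the window. I tilted it to about 40° from vertical by commanding poses slightly out of reach. Some joints rested at their range limits while I did this. Joint 5 read 2.655 against the listed 2.65 at one point, and no fault was reported.
- **Tipping the rack:** with the jaws shut, I put the fingers in the window and pushed the −y post over the stop. Past the balance point I held the +y post and let the rack down to the board, then backed out along the tool axis.

**Last checks**
- **Flatness:** points on the rack's upper side came out 65–73 mm above the board, against 70 mm expected, so it is flat to within measuring error.
- **Squareness and position:** it is about 3° off square to the stop. Its mid-depth is about 20 mm to the robot's side of the board's middle.
- **Foot overhang:** I measured roughly 23–30 mm at the two foot corners, against the 15 mm described. That is inside the 45 mm limit, but the two corners disagree by 7 mm.
- **Gentleness:** force readings at the end of each move stayed within about 2 N, which is sensor noise level. I did not measure turning speed directly. The rack moved a few degrees on its own at the balance point before the fingers caught it.
- **Other things:** everything else in the close-up views of the board looks unmoved. I did not recheck the tip box, which is outside those views, after the first pictures.

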